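Run the axle nut onto the rotor truing jig

ROBOT

A 6-joint arm with a two-finger parallel gripper is mounted at the origin on the work surface. World frame = base frame: x ahead of the robot, y to its left, z up, the work surface at z = 0. Lengths are in m, angles in degrees, forces in N, time in s.
With the tool pointing down it reaches from about 0.4 to 0.825 m from the base axis. Payload 7 kg.
Tool frame: the origin (TCP) lies midway between the tips of the shut fingers; the grasp point (between the pads) lies ctrl.tcp_to_grasp behind it (ctrl.tcp_to_grasp is the distance from the TCP to the grasp point, in m); y points along the fingers, z is the direction in which the jaws open and shut, and the axes are right-handed (so a half turn about y gives the same grasp; the last joint's range is limited). The gripper opens to 88 mm and grips with 3 to 60 N. Pads are 19 mm wide; open, the fingers measure 130 mm over their backs; the gripper's body (78 mm by 193 mm) begins 47 mm behind the grasp point.
Start: joints at [-57.29, 20.546, 0.682, 0, -70.136, -16.507], TCP at [0.188, -0.648, 0.227] pointing down, gripper open.
Joint ranges: [-176.03, 176.03], [-82.01, 121.73], [-58.28, 71.71], [-173.87, 95.51], [-174.79, -0.11], [-173.66, 173.66]. Speed limits (degrees/s): [136.94, 136.94, 172.46, 180, 180, 180].

INTERFACE

Orientations are given as [roll, pitch, yaw] about the fixed x, y, z axes, in that order (R = Rz(yaw) Ry(pitch) Rx(roll)).
In Python, from plant import ctrl, snapshot, silhouettes gives the robot as it stands.
- The arm moves only by the shell command python3 -m pendant 'ROWS'. ROWS is JSON, a list that holds one entry, the list of rows, each a list of 7 numbers: the shift along the tool's x, y, z in cm, then the turn, a rotation vector about the tool's x, y, z in degrees, then the opening, from 0 (shut) to 1 (fully open). In form: [[[x, y, z, rx, ry, rz, hand], ...]]. A call has 1 to 12 rows; each row shifts and turns the commanded pose from where the row before left it, along the tool's axes as they then stand; what a row does not reach is not made up. A row lasts 1/12 s, in which the tool goes at most 41.7 mm and 7.16 degrees, less where a joint would pass 70% of its speed; a pose out of reach is approached as far as the arm can. A call with a gripper value outside its range is refused whole. The fingers move at their own pace and stop on an object; the grip force is fixed at half the most. Time passes only in rows, so rows that do not move let the fingers close. It gives the time, the measured TCP pose, the force and the opening at its end, in the units of the state.
- ctrl.get_obs(): the state, without advancing time (a new reading comes with each control period).
- snapshot(name): name is "scene" or "top" or "wrist"; returns a dict with "image" (384x512x3 uint8, red, green, blue), "camera_matrix" (3x3 intrinsics, pixels), "eye" and "orientation" of the camera in the world; the wrist camera has in their place "mount" (4x4, takes a point from camera to tool coordinates, whose origin is the TCP and whose axes are the tool frame's). Camera axes: x right, y down, z forward; pixel columns grow to the right and rows downward; lengths in m; the calibration is good to about 2 mm. The wrist camera is an equidistant fisheye: a pixel r from the principal point sees the ray r / f radians off the axis. A picture is of the moment at which its call begins: read the wrist's pose just before it. There is no depth.
- ctrl.close_job(): hands the job in, once; it reports no verdict.
Trained networks look in a picture, given as the dict that the camera call returned (one of the last four; its "shot" number tells which), for a name from the list of things; names that differ only in an ending like _2 or _b are one class to them, and where a whole thing is asked for, a point or a joint stands for the part that bears it (a point fixed in the world has none). Each returns a list of dicts, best first, with "confidence" (0 to 1); they miss things now and then, are a little off and sometimes report something else, mostly with a low value. They report only what shows in the picture. A call takes as long as a camera call. They do not tell look-alikes from the thing itself.
- silhouettes(picture, thing): "mask" (384x512 bool, what is visible of it) and "bbox" ([left, top, width, height] in pixels, round what is visible of it).
The state is a dict: "clock": time; "joint_pos": joint angles; "qvel": joint speeds; "tau": joint torques, N m; "tool_pos": TCP position; "orientation": TCP orientation; "force": force on the tool from outside, world axes, zero at the start; "moment": the same for the moment, N m; "opening": finger opening in m.
Only numpy, scipy, OpenCV 4.12 (cv2) and the standard library are available. Lean on these libraries where they do the work, as an engineer would, in place of code of your own. Each camera call takes 0.05 s, during which the arm holds its last target.

TASK

Clamp the brake rotor on the truing jig: put the red axle nut over the leaning spindle with its white stripe level, turn it backward (counter-clockwise) under light pressure until you feel it drop into the thread start, then run it forward (clockwise) fully home against the seat, and let go. Never force it forward past the stop before it has dropped, and leave the bottle, spanner, tape roll and tray where they are.

Things in the scene. Friction and masses are not known exactly. Their poses are not given: they have to be found in the camera images.
- nut_center (a point): Red axle nut, loose, about 0.25 kg, standing on the bench, 101 mm tall: a round cup (44 mm diameter, 65 mm high, open below) with a hexagonal head on top. This point is on its axis half-way up, 50.5 mm above its underside. z = nut axis, up out of the head; x along the white stripe on the head, from corner to corner; y square to two flats.
- nut_head (a point): Where to grip the nut: on its axis, inside the hexagonal head, 90 mm above the underside. Head 40 mm across flats, from 65 to 101 mm above the underside; pinch two opposite flats (+y and -y, or the pairs 60 degrees round). The cup's top, 65 mm up, is 2 mm wider than the flats on each side. Axes as nut_center.
- nut_pins (a point): On the nut's axis 5 mm above its underside, between its two inner thread pins: 5 mm thick, on opposite sides, in line with the white stripe (x axis). The cup's bore is 31 mm, with a guide ring of 22 mm bore 26 to 38 mm above the underside, to fit the spindle's nose. Axes as nut_center.
- seat (a point): Seat of the truing jig (fixed blue base, leaning head, 160 mm steel brake rotor): centre of the black washer, about 105 mm above the bench, on which the nut's underside must finally rest, nut axis along z. z = spindle axis, up, leaning 30 degrees from vertical roughly towards the robot; y level, x completes the frame.
- tip (a point): Tip of the steel spindle, on its axis, 60 mm above the seat: tapered over the last 9 mm, then a plain nose of 20 mm diameter down to the thread. The pins pass the nose with 1 mm of room a side. Axes as seat.
- land (a point): Centre of the thread's flat top (the land), 18.3 mm above the seat; thread 28 mm outside diameter, two starts, right-hand, 20 mm per turn. Axes as seat. A nut put on rests with its pins on the land, underside about 16 mm above the seat. Turned forward (clockwise) there, it only runs against a blunt stop. How far the spindle is turned is not given.
- thread (a point): Spindle axis, 8 mm above the seat; axes as seat. Put on with its stripe level (along y), the nut meets the thread start after 0.2 to 1.4 rad of turning backward. There it can drop about 8 mm (underside about 8 mm above the seat; about 0.4 rad of play). Then 1.9 to 2.6 rad forward runs it home, 20 mm per turn; 1 mm axial play; friction holds it when let go.
- mark: Yellow tick on the seat washer, fixed; its origin is the seat centre, its z the spindle axis, its x axis runs through the tick (27 mm out), 1.41 rad forward (clockwise) of level. If the nut's stripe comes into line with it before the nut has dropped, the nut has been forced past the stop: that must not happen.
- lube: Yellow lubricant bottle, 52 mm diameter, about 130 mm tall, standing; origin at the centre of its underside. Bystander.
- spanner: Steel spanner, 170 mm long, lying along its x axis; origin under its middle. Bystander.
- tape: Blue roll of tape, 90 mm diameter, 25 mm high, lying flat; origin at the centre of its underside. Bystander.
- tray: Black parts tray, 120 by 160 mm (its x, y), 35 mm high; origin at the centre of its underside. Bystander.
Things that resemble listed ones, but are neither listed nor needed, are in the scene too. Of the things shaped like the part that bears nut_center, the red one is meant.

How it is judged:
By the outcome, as a careful person would: the job done as asked, in the order asked, and still so for the second after the job is handed in, with the robot touching nothing.
It also fails if it takes over 64 s, if anything falls off the work surface, if the arm or the gripper's body presses on something with over 40 N, if the wrist force passes 120 N, or if a joint passes its speed limit or range.

## Working session

There is one attempt and no reset: what is moved stays moved. The work goes in short steps, Python scripts to look and compute and a shell command to move; the robot and the scene stay as the last step left them, time stands still between calls to the robot, and variables do not carry over. Pictures are saved under pics/ and viewed, and the job is handed in when it is done.

```bash
ls; mkdir -p pics
cat > h.py <<'E'
import numpy as np, cv2
from plant import ctrl, snapshot, silhouettes
E
python3 - <<'E'
from h import *
o=ctrl.get_obs(); print(o, ctrl.tcp_to_grasp)
for n in ("scene","top","wrist"):
    s=snapshot(n); cv2.imwrite(f"pics/{n}0.png",s["image"][:,:,::-1]); print(n,{k:(v.tolist() if hasattr(v,'tolist') else v) for k,v in s.items() if k!="image"})
    if n!="wrist":
        for t in ("nut_center","lube","spanner","tape","tray","mark"):
            for d in silhouettes(s,t)[:3]: print(t,d["bbox"],round(d["confidence"],2))
E
```

```text
pics
{'clock': 0.0, 'joint_pos': array([-5.72903707e+01,  2.05928734e+01,  6.34339039e-01, -2.12801379e-02,
       -7.01334899e+01, -1.65081111e+01]), 'qvel': array([ 0.01869923, -0.08722851, -0.097081  ,  0.0049159 ,  0.02775768,
        0.00999152]), 'tau': array([-2.40064801e-03, -5.82717848e+01,  2.93063021e+01,  6.99699238e+00,
        7.01095909e-03, -1.50698093e-04]), 'tool_pos': array([ 0.18820382, -0.64773911,  0.22560708]), 'orientation': array([-8.99060843e+01,  6.97156152e-03,  1.61942763e+01]), 'force': array([0.28293332, 0.22723423, 0.50363738]), 'moment': array([-0.012064  , -0.01733183, -0.00800676]), 'opening': 0.08786581369559913} 0.0188
scene {'camera_matrix': [[436.3335259656307, 0.0, 251.50455632702122], [0.0, 436.3335259656307, 191.72801766634626], [0.0, 0.0, 1.0]], 'eye': [1.153834518126258, -0.5344572518842128, 1.247698081487725], 'orientation': [-145.56799028133574, -0.05473892582189019, 47.81905386050478], 'shot': 1}
nut_center [212.4, 223.3, 15.2, 27.1] 0.86
nut_center [205.1, 201.9, 13.1, 25.9] 0.85
nut_center [232.2, 202.0, 17.5, 24.6] 0.84
lube [271.5, 2
[... 450 characters left out ...]
7, 24.5, 19.7] 0.7
nut_center [303.7, 171.6, 20.8, 17.5] 0.69
nut_center [260.6, 180.1, 23.9, 18.4] 0.69
lube [235.6, 137.5, 19.3, 22.5] 0.85
spanner [236.1, 205.8, 16.3, 67.8] 0.64
tape [98.0, 169.8, 39.4, 40.4] 0.78
tray [370.3, 178.9, 66.6, 49.7] 0.57
wrist {'camera_matrix': [[297.3186396354542, 0.0, 254.64791242524063], [0.0, 297.3186396354542, 186.8253259162601], [0.0, 0.0, 1.0]], 'mount': [[0.0015605529980779566, 0.9626226592878622, 0.270841615155252, -0.07199478085237024], [-0.0003693382273533298, -0.27084137164672206, 0.9626239218894348, -0.1588127342568768], [0.999998714130981, -0.001602257809360945, -6.712896793536037e-05, -0.00020048405464156982], [0.0, 0.0, 0.0, 1.0]], 'shot': 3}
```

View pics/scene0.png

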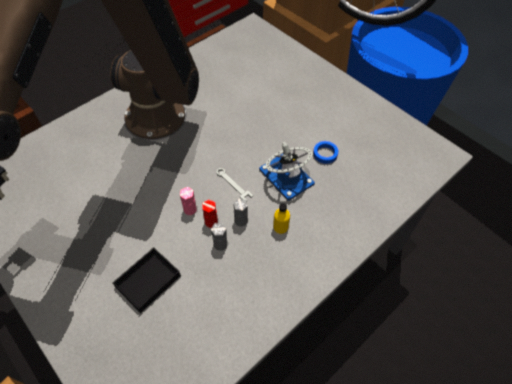

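View pics/top0.png

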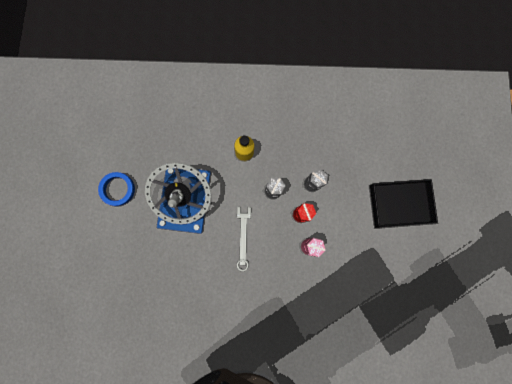

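View pics/wrist0.png

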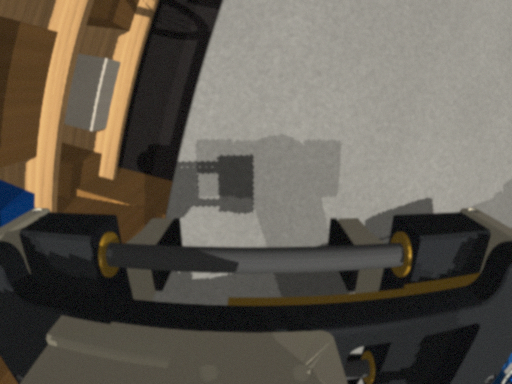

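Candidates in the top view are the red nut (305,212), a pink one (315,246), and grey ones at (276,187) and (318,180). I choose the red one and check it in a close crop.

```bash
cat >> h.py <<'E'
from scipy.spatial.transform import Rotation as Rot
def Rm(o): return Rot.from_euler('xyz',o,degrees=True).as_matrix()
def cam(s,obs=None):
    if "mount" in s:
        M=np.array(s["mount"]); R=Rm(obs["orientation"]); return R@M[:3,:3], R@M[:3,3]+obs["tool_pos"]
    return Rm(s["orientation"]), np.array(s["eye"])
def ray(s,uv,obs=None):
    R,e=cam(s,obs); K=np.array(s["camera_matrix"]); x=(uv[0]-K[0,2])/K[0,0]; y=(uv[1]-K[1,2])/K[1,1]
    if "mount" in s:
        r=np.hypot(x,y); d=np.array([np.sin(r)*x/max(r,1e-9),np.sin(r)*y/max(r,1e-9),np.cos(r)])
    else: d=np.array([x,y,1])/np.sqrt(x*x+y*y+1)
    return e,R@d
def proj(s,p,obs=None):
    R,e=cam(s,obs); K=np.array(s["camera_matrix"]); q=(np.asarray(p)-e)@R
    if "mount" in s:
        h=np.hypot(q[...,0],q[...,1]); t=np.arctan2(h,q[...,2]); f=t/np.maximum(h,1e-9)
    else: f=1/q[...,2]
    return np.stack([K[0,0]*q[...,0]*f+K[0,2],K[1,1]*q[...,1]*f+K[1,2]],-1)
def onz(s,uv,z,obs=None):
    e,d=ray(s,uv,obs); return e+d*(z-e[2])/d[2]
def tri(rays):
    A=np.zeros((3,3));b=np.zeros(3)
    for e,d in rays:
        P=np.eye(3)-np.outer(d,d); A+=P; b+=P@e
    p=np.linalg.solve(A,b); return p,[np.linalg.norm((np.eye(3)-np.outer(d,d))@(p-e)) for e,d in rays]
def crop(s,x,y,w,h,k,name):
    c=s["image"][y:y+h,x:x+w,::-1]; cv2.imwrite(name,cv2.resize(c,None,fx=k,fy=k,interpolation=cv2.INTER_CUBIC))
E
python3 - <<'E'
from h import *
s=snapshot("top"); a=snapshot("scene")
import pickle; pickle.dump((s,a),open("s0.pkl","wb"))
crop(s,140,130,200,140,4,"pics/topc.png"); crop(a,180,130,160,120,5,"pics/scc.png")
print(onz(s,(305,212),.101), onz(a,(210,206),.101))
E
```

```text
[ 0.51973322 -0.13674411  0.101     ] [ 0.52522247 -0.1378979   0.101     ]
```

View pics/topc.png

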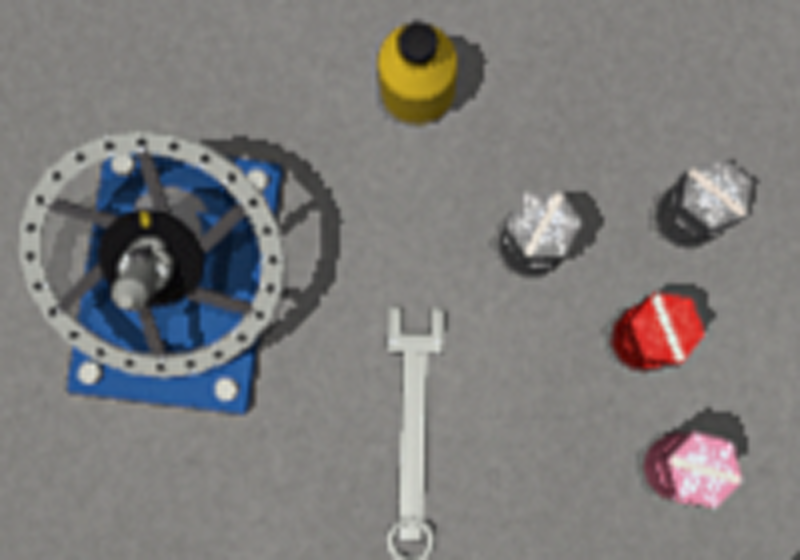

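View pics/scc.png

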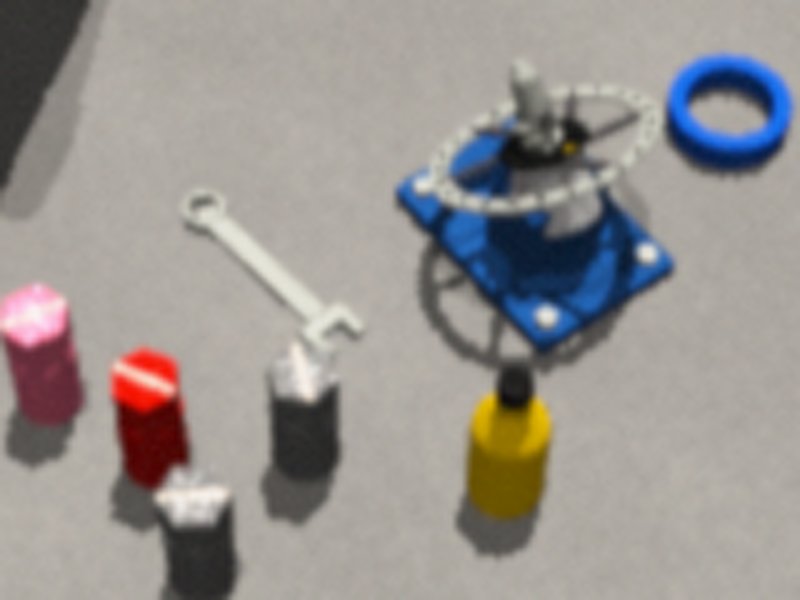

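Run:
```python
from h import *
import pickle
s,a=pickle.load(open("s0.pkl","rb"))
P=lambda x,y:(140+x/4,130+y/4); Q=lambda x,y:(180+x/5,130+y/5)
for nm,t,z in (("red",(668,328),.101),("pink",(700,468),.101),("greyA",(545,224),.101),("greyB",(717,194),.101),("s1",(656,297),.101),("s2",(680,360),.101),("bottle",(417,43),.13),("spanEnd",(415,330),.005)):
    print(nm,onz(s,P(*t),z).round(4))
print("red sc",onz(a,Q(145,378),.101).round(4), onz(a,Q(112,364),.101).round(4),onz(a,Q(178,392),.101).round(4))
# jig
tip,err=tri([ray(s,P(127,294)),ray(a,Q(522,68))]); print("tip",tip,err)
w,err=tri([ray(s,P(152,257)),ray(a,Q(543,145))]); print("washer",w,err)
print("tick",onz(s,P(145,219),.115))
```

```text
red [ 0.5198 -0.1416  0.101 ]
pink [ 0.436  -0.1607  0.101 ]
greyA [ 0.5822 -0.066   0.101 ]
greyB [ 0.6032 -0.1722  0.101 ]
s1 [ 0.5386 -0.1343  0.101 ]
s2 [ 0.5005 -0.1489  0.101 ]
bottle [0.6865 0.0147 0.13  ]
spanEnd [0.5224 0.0126 0.005 ]
red sc [ 0.522  -0.1393  0.101 ] [ 0.5   -0.148  0.101] [ 0.5438 -0.1306  0.101 ]
tip [0.52964185 0.17684993 0.15537049] [np.float64(0.0011072941461717247), np.float64(0.0011072941461719287)]
washer [0.55734817 0.17349289 0.10309148] [np.float64(0.0014084541223738244), np.float64(0.0014084541223736717)]
tick [0.57797847 0.17539161 0.115     ]
```

```bash
python3 -m pendant '[[[3,0,2.6,0,0,0,1],[3,0,2.6,0,0,0,1],[3,0,2.6,0,0,0,1],[3,0,2.6,0,0,0,1],[3,0,2.6,0,0,0,1],[3,0,2.6,0,0,0,1],[3,0,2.6,0,0,0,1],[3,0,2.6,0,0,0,1],[3,0,2.6,0,0,0,1],[3,0,2.6,0,0,0,1],[3,0,2.6,0,0,0,1],[3,0,2.6,0,0,0,1]]]' && python3 -m pendant '[[[3,0,2.6,0,0,0,1],[3,0,2.6,0,0,0,1],[3,0,2.6,0,-4.8,0,1],[1,0,0.5,0,0,0,1],[0,0,0,0,0,0,1],[0,0,0,0,0,0,1]]]'
cat > look.py <<'E'
from h import *
import pickle,sys
o=ctrl.get_obs(); s=snapshot("wrist"); pickle.dump((o,s),open(sys.argv[1]+".pkl","wb"))
cv2.imwrite(f"pics/{sys.argv[1]}.png",s["image"][:,:,::-1]); print({k:np.round(v,3).tolist() for k,v in o.items() if k in("clock","joint_pos","tool_pos","orientation","force","moment","opening")})
E
python3 look.py w1
```

```text
clock: 1.85
tool_pos: [0.4477, -0.2463, 0.2271]
orientation: [-90.0, -0.1, 16.2]
force: [0.7, -0.5, -0.4]
opening: 0.0876
clock: 2.35
tool_pos: [0.5194, -0.1392, 0.2264]
orientation: [-90.0, 0.0, 21.1]
force: [-0.8, 0.3, 0.5]
opening: 0.0878
{'clock': 2.35, 'joint_pos': [5.895, 7.633, -16.651, 0.0, -65.744, -74.812], 'tool_pos': [0.519, -0.139, 0.226], 'orientation': [-89.993, 0.026, 21.082], 'force': [-0.753, 0.255, 0.543], 'moment': [-0.047, 0.078, -0.007], 'opening': 0.088}
```

View pics/w1.png

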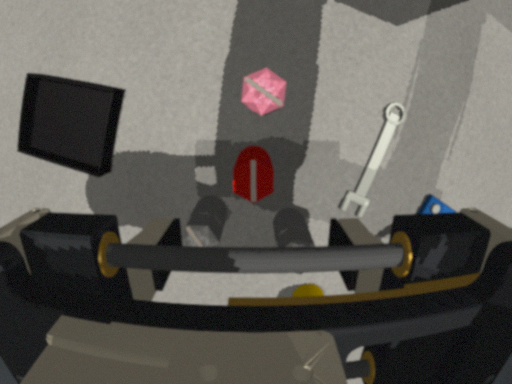

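```bash
cat > ov.py <<'E'
from h import *
def overlay(s,o,c,yaw,k,box,name,R=None):
    x,y,w,h=box; im=cv2.resize(s["image"][y:y+h,x:x+w,::-1],None,fx=k,fy=k,interpolation=cv2.INTER_CUBIC)
    def dr(pts,col,closed=True):
        q=(proj(s,pts,o)-[x,y]+.5)*k-.5; cv2.polylines(im,[np.round(q).astype(int)],closed,col,1)
    R=Rot.from_euler('z',yaw,degrees=True).as_matrix() if R is None else R
    a=np.arange(6)*np.pi/3; r=.02/np.cos(np.pi/6); hx=np.c_[r*np.cos(a),r*np.sin(a)]
    f=lambda xy,z:(np.c_[xy,np.full(len(xy),z)])@R.T+c
    dr(f(hx,.101),(0,255,0)); dr(f(hx,.065),(0,200,200)); t=np.linspace(0,2*np.pi,40); dr(f(np.c_[.022*np.cos(t),.022*np.sin(t)],0),(255,255,0))
    dr(f(np.array([[-r,0],[r,0]]),.101),(255,0,0),False)
    cv2.imwrite(name,im)
E
python3 - <<'E'
from ov import *; import pickle
o,s=pickle.load(open("w1.pkl","rb"))
overlay(s,o,np.array([.521,-.140,0]),21,6,(200,120,110,100),"pics/ov1.png")
E
```

```text
(no output)
```

View pics/ov1.png

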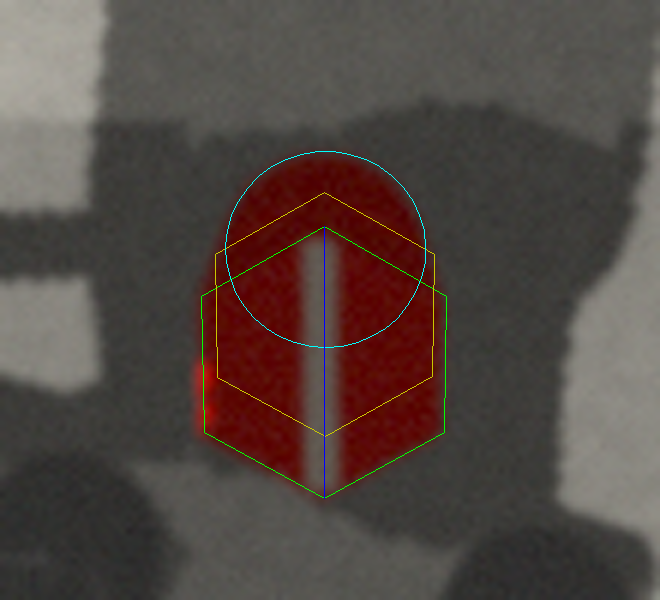

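```bash
python3 -m pendant '[[[0,0,0,0,-6.7,0,0.7],[0,0,0,0,-6.7,0,0.7],[0,0,0,0,-6.7,0,0.7],[0,0,0,0,-6.7,0,0.7],[0,0,0,0,-6.7,0,0.7],[0,0,0,0,-6.7,0,0.7],[0,0,0,0,-6.7,0,0.7],[0,0,0,0,-6.7,0,0.7],[0,0,0,0,-6.3,0,0.7],[-0.1,3.5,-0.2,0,0,0,0.7],[0,3.5,0,0,0,0,0.7],[0,1.5,0,0,0,0,0.7]]]' ; python3 -m pendant '[[[0,0,0,0,0,0,0.7]]]'; python3 look.py w2
python3 - <<'E'
from ov import *; import pickle
o,s=pickle.load(open("w2.pkl","rb"))
overlay(s,o,np.array([.5213,-.1407,0]),21,4,(170,100,180,150),"pics/ov2.png")
E
```

```text
clock: 3.4
tool_pos: [0.518, -0.1423, 0.1381]
orientation: [-89.8, -0.0, 80.7]
force: [-1.2, 0.9, -0.5]
opening: 0.0613
clock: 3.48
tool_pos: [0.5176, -0.1424, 0.138]
orientation: [-89.6, 0.0, 80.7]
force: [-0.9, 0.1, -0.2]
opening: 0.0611
{'clock': 3.483, 'joint_pos': [5.517, 12.246, -23.45, -0.064, -54.68, -14.74], 'tool_pos': [0.518, -0.142, 0.138], 'orientation': [-89.623, 0.045, 80.74], 'force': [-0.935, 0.103, -0.226], 'moment': [-0.0, 0.205, 0.007], 'opening': 0.061}
```

View pics/ov2.png

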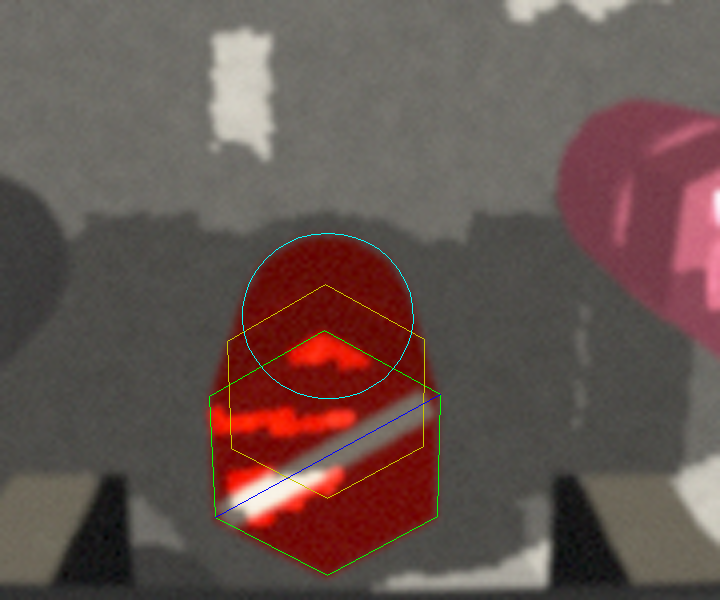

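```bash
python3 -m pendant '[[[0.2,0,-0.35,0,0,0,0.7],[0,1,0,0,0,0,0.7],[0,0,0,0,0,0,0.7],[0,0,0,0,0,0,0.7]]]' ; python3 -m pendant '[[[0,0,0,0,0,0,0.7]]]'
```

```text
clock: 3.87
tool_pos: [0.5249, -0.1398, 0.132]
orientation: [-90.0, -0.0, 80.9]
force: [0.1, -0.6, 1.0]
opening: 0.0615
clock: 3.95
tool_pos: [0.525, -0.1398, 0.1322]
orientation: [-90.0, -0.0, 80.9]
force: [0.2, -0.0, 0.4]
opening: 0.0615
```

```bash
python3 -m pendant '[[[-0.15,2,0.35,0,0,0,0.7],[0,2,0,0,0,0,0.7],[0,1.5,0,0,0,0,0.7],[0,0.4,0,0,0,0,0.7],[0,0,0,0,0,0,0.7],[0,0,0,0,0,0,0.7]]]'
```

```text
clock: 4.45
tool_pos: [0.5216, -0.1407, 0.0733]
orientation: [-90.0, 0.0, 80.9]
force: [0.3, -1.1, 0.1]
opening: 0.0613
```

```bash
python3 -m pendant '[[[0,0,0,0,0,0,0],[0,0,0,0,0,0,0],[0,0,0,0,0,0,0],[0,0,0,0,0,0,0],[0,0,0,0,0,0,0],[0,0,0,0,0,0,0]]]'; python3 look.py w3
```

```text
clock: 4.95
tool_pos: [0.5214, -0.1407, 0.0731]
orientation: [-90.0, -0.0, 80.9]
force: [-1.3, 0.6, 4.8]
opening: 0.0399
{'clock': 4.95, 'joint_pos': [5.711, 16.69, -27.63, 0.015, -45.631, -14.808], 'tool_pos': [0.521, -0.141, 0.073], 'orientation': [-90.05, -0.002, 80.913], 'force': [-1.26, 0.583, 4.764], 'moment': [0.291, 0.487, -0.055], 'opening': 0.04}
```

View pics/w3.png

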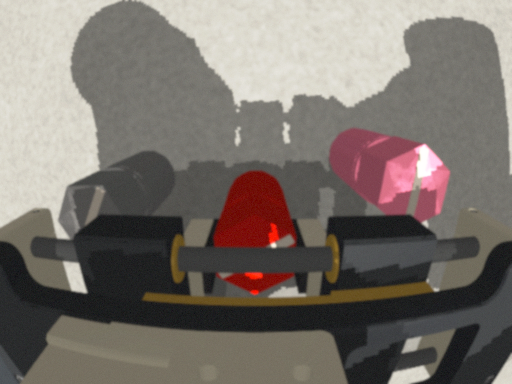

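```bash
python3 -m pendant '[[[0,-2,0,0,0,0,0],[0,-4,0,0,0,0,0],[0,-4,0,0,0,0,0],[0,-4,0,0,0,0,0],[0,-4,0,0,0,0,0],[0,-2,0,0,0,0,0],[0,0,0,0,0,0,0]]]'; python3 -m pendant '[[[3.9,0,1.4,0,0,0,0],[3.9,0,1.4,0,0,0,0],[3.9,0,1.4,0,0,0,0],[3.9,0,1.4,0,0,0,0],[3.9,0,1.4,0,0,0,0],[3.9,0,1.4,0,0,0,0],[3.9,0,1.4,0,0,0,0],[3.9,0,1.4,0,0,0,0],[0,0,0,0,0,0,0]]]'
cat > plan.py <<'E'
from h import *
def target(seat,az,lean,hgt,ang,grip=60.,off=.0731,flip=1):
    """nut underside hgt above seat; ang = CCW angle (deg) of stripe from level"""
    l=np.radians(lean);a=np.radians(az); u=np.array([np.sin(l)*np.cos(a),np.sin(l)*np.sin(a),np.cos(l)])
    lev=np.cross([0,0,1],u); lev/=np.linalg.norm(lev); lev*=flip
    xt=Rot.from_rotvec(u*np.radians(ang+grip)).apply(lev); yt=-u; zt=np.cross(xt,yt)
    return np.c_[xt,yt,zt], np.asarray(seat)+u*(hgt+off)
def rows(R1,p1,n,o=None):
    o=o or ctrl.get_obs(); R0=Rm(o["orientation"]); p0=o["tool_pos"]
    rv=Rot.from_matrix(R0.T@R1).as_rotvec(); r=Rot.from_rotvec(rv/n).as_matrix()
    S=sum(np.linalg.matrix_power(r,i) for i in range(n)); d=np.linalg.solve(S,R0.T@(p1-p0))
    print("total mm",(R0.T@(p1-p0)*1e3).round(2),"turn",np.degrees(rv).round(2)); print(n,"rows: cm",(d*100).round(3),"deg",np.degrees(rv/n).round(3))
E
python3 - <<'E'
from plan import *
for f in (1,-1):
    R,p=target([.557,.1735,.105],173,30,.12,0,flip=f); print(p,R); rows(R,p,12)
E
```

```text
clock: 5.58
tool_pos: [0.5232, -0.141, 0.2779]
orientation: [-90.5, -0.0, 80.9]
force: [0.7, 0.5, -2.4]
opening: 0.04
clock: 6.33
tool_pos: [0.4583, 0.1907, 0.2711]
orientation: [-89.9, -0.0, 81.2]
force: [0.5, -1.1, -2.1]
opening: 0.0399
[0.46116967 0.18526649 0.27222951] [[ 0.68347494  0.49627308  0.53532704]
 [-0.58767508 -0.06093467  0.80679921]
 [ 0.4330127  -0.8660254   0.25      ]]
total mm [-4.89 -1.14 -3.67] turn [-17.54 114.97 -31.46]
12 rows: cm [ 0.003 -0.011 -0.062] deg [-1.461  9.581 -2.622]
[0.46116967 0.18526649 0.27222951] [[-0.68347494  0.49627308 -0.53532704]
 [ 0.58767508 -0.06093467 -0.80679921]
 [-0.4330127  -0.8660254  -0.25      ]]
total mm [-4.89 -1.14 -3.67] turn [-27.57 -60.37  15.37]
12 rows: cm [-0.054  0.002 -0.01 ] deg [-2.298 -5.031  1.281]
```

```bash
python3 -m pendant '[[[-0.05,0,-0.01,-2.3,-5.03,1.28,0],[-0.05,0,-0.01,-2.3,-5.03,1.28,0],[-0.05,0,-0.01,-2.3,-5.03,1.28,0],[-0.05,0,-0.01,-2.3,-5.03,1.28,0],[-0.05,0,-0.01,-2.3,-5.03,1.28,0],[-0.05,0,-0.01,-2.3,-5.03,1.28,0],[-0.05,0,-0.01,-2.3,-5.03,1.28,0],[-0.05,0,-0.01,-2.3,-5.03,1.28,0],[-0.05,0,-0.01,-2.3,-5.03,1.28,0],[-0.05,0,-0.01,-2.3,-5.03,1.28,0],[-0.05,0,-0.01,-2.3,-5.03,1.28,0],[-0.05,0,-0.01,-2.3,-5.03,1.28,0]]]'; python3 -m pendant '[[[0,0,0,0,0,0,0],[0,0,0,0,0,0,0]]]'; python3 look.py w4;python3 - <<'E'
from plan import *
import pickle
s=snapshot("top"); a=snapshot("scene"); pickle.dump((s,a),open("s1.pkl","wb"))
crop(s,130,120,130,100,6,"pics/top1.png"); crop(a,230,110,110,90,7,"pics/sc1.png")
R,p=target([.557,.1735,.105],173,30,.12,0,flip=-1);rows(R,p,1)
E
```

```text
clock: 7.33
tool_pos: [0.4617, 0.1798, 0.2722]
orientation: [-106.0, 25.8, 139.4]
force: [0.9, 0.3, -2.3]
opening: 0.0398
clock: 7.5
tool_pos: [0.4618, 0.179, 0.2726]
orientation: [-106.1, 25.7, 139.0]
force: [-0.1, -0.5, -2.3]
opening: 0.0398
{'clock': 7.5, 'joint_pos': [62.545, -12.924, -50.174, 38.723, -48.675, -35.003], 'tool_pos': [0.462, 0.179, 0.273], 'orientation': [-106.052, 25.683, 138.965], 'force': [-0.052, -0.542, -2.346], 'moment': [0.247, 2.204, -0.006], 'opening': 0.04}
total mm [ 4.62  0.32 -2.57] turn [-0.12 -0.35 -0.12]
1 rows: cm [ 0.462  0.032 -0.257] deg [-0.118 -0.348 -0.117]
```

View pics/w4.png

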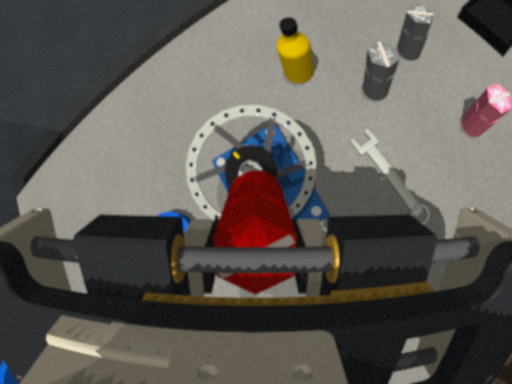

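View pics/sc1.png

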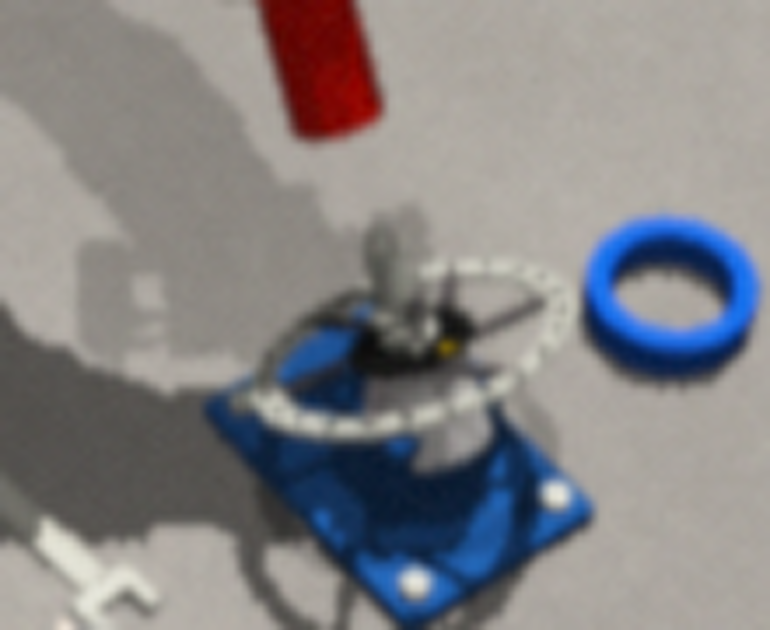

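View pics/top1.png

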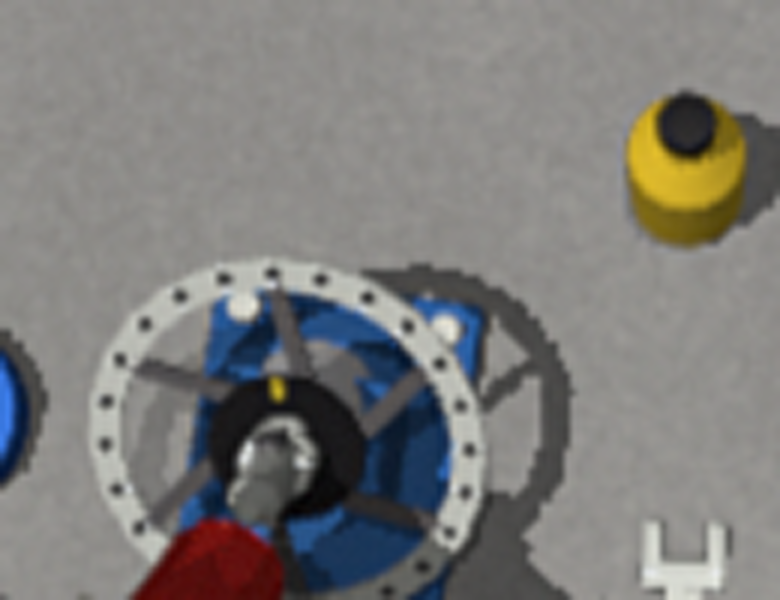

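```bash
cat > jig.py <<'E'
from plan import *
def frame(az,lean=30):
    l=np.radians(lean);a=np.radians(az); u=np.array([np.sin(l)*np.cos(a),np.sin(l)*np.sin(a),np.cos(l)])
    lev=np.cross(u,[0,0,1.]); lev/=np.linalg.norm(lev); lev=-lev
    return np.c_[np.cross(lev,u),lev,u]
def jov(s,o,seat,az,k,box,name,hr=0.,lean=30):
    x,y,w,h=box; im=cv2.resize(s["image"][y:y+h,x:x+w,::-1],None,fx=k,fy=k,interpolation=cv2.INTER_CUBIC)
    F=frame(az,lean)
    def dr(p,col,closed=True):
        q=(proj(s,np.asarray(p)@F.T+seat,o)-[x,y]+.5)*k-.5; cv2.polylines(im,[np.round(q).astype(int)],closed,col,1)
    t=np.linspace(0,2*np.pi,60)
    c=lambda r,z:np.c_[r*np.cos(t),r*np.sin(t),0*t+z]
    dr(c(.08,hr),(0,255,0)); dr(c(.010,.051),(0,0,255)); dr(c(.010,.022),(0,0,255)); dr(c(.014,.0183),(255,0,255)); dr([[0,0,0],[0,0,.06]],(255,0,0),False)
    b=-1.41; d=np.array([-np.sin(b),np.cos(b),0]); dr([d*.024,d*.030],(255,255,0),False); dr(-np.array([d*.024,d*.030]),(255,255,0),False)
    cv2.imwrite(name,im)
E
cat > jo.py <<'E'
from jig import *; import pickle,sys
seat=np.array([float(v) for v in sys.argv[1:4]]);az=float(sys.argv[4]);hr=float(sys.argv[5])
t0,a0=pickle.load(open("s0.pkl","rb")); o,s=pickle.load(open("w4.pkl","rb"))
jov(t0,None,seat,az,7,(138,155,85,75),"pics/%s_t.png"%sys.argv[6],hr)
jov(a0,None,seat,az,9,(255,135,65,50),"pics/%s_a.png"%sys.argv[6],hr)
jov(s,o,seat,az,5,(170,90,160,115),"pics/%s_w.png"%sys.argv[6],hr)
A=[cv2.imread("pics/%s_%s.png"%(sys.argv[6],c)) for c in "taw"]
W=800; A=[cv2.resize(x,(400,int(x.shape[0]*400/x.shape[1]))) if i<2 else x for i,x in enumerate(A)]
E
python3 jo.py .557 .1735 .105 173 -.002 j1
```

```text
(no output)
```

View pics/j1_t.png

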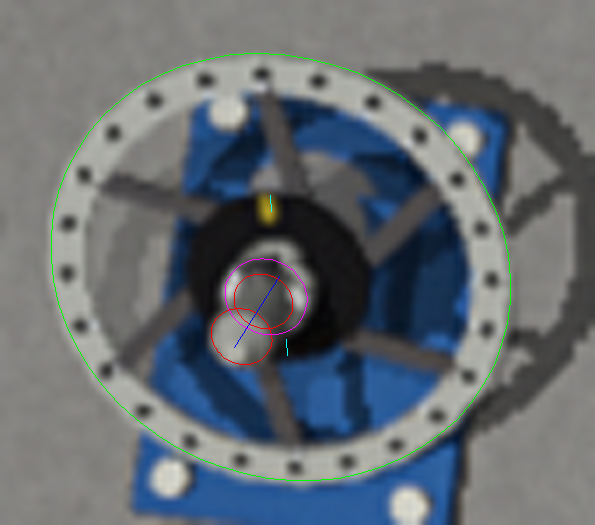

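View pics/j1_a.png

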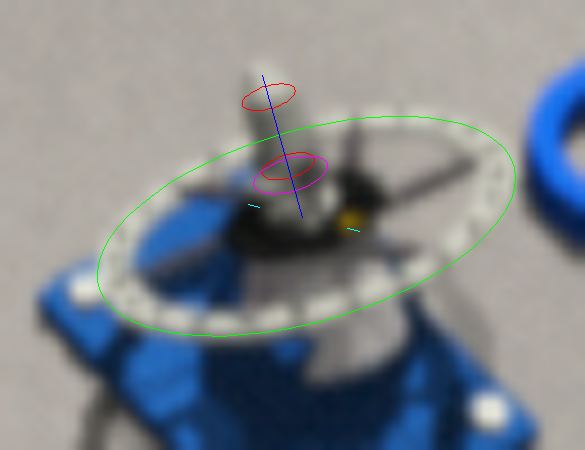

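View pics/j1_w.png

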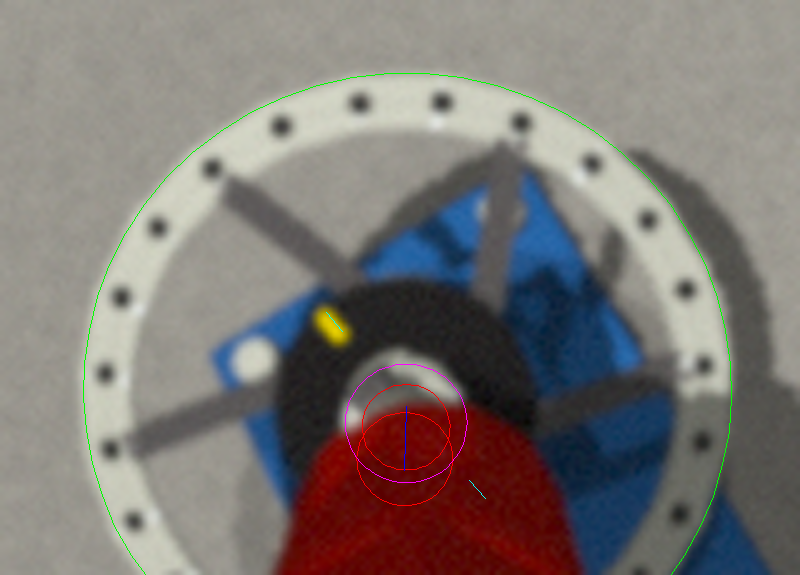

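```bash
cat > fit.py <<'E'
from jig import *; import pickle
from scipy.optimize import least_squares
t0,a0=pickle.load(open("s0.pkl","rb")); o,s=pickle.load(open("w4.pkl","rb"))
def edges(S,ob,c,az,lean):
    F=frame(az,lean); g=cv2.cvtColor(S["image"],cv2.COLOR_RGB2HSV).astype(np.float32); g=g[...,2]-g[...,1]
    out=[]
    for t in np.linspace(0,2*np.pi,120,endpoint=False):
        r=np.linspace(.074,.086,49); p=np.c_[r*np.cos(t),r*np.sin(t),0*r]@F.T+c; q=proj(S,p,ob).astype(np.float32)
        v=cv2.remap(g,q[None,:,0],q[None,:,1],cv2.INTER_LINEAR,borderValue=0)[0]
        v=cv2.GaussianBlur(v[None],(0,0),3)[0]; d=-np.diff(v); i=d[4:-4].argmax()+4
        if d[i]>1.5 and v[:i].max()>130: out.append(q[i])
    return np.array(out)
def fit(vs,x0,lean=None):
    for it in range(3):
        E=[edges(S,ob,x0[:3],x0[3],x0[4]) for S,ob in vs]
        def res(x):
            F=frame(x[3],x[4]); t=np.linspace(0,2*np.pi,721); C=np.c_[.08*np.cos(t),.08*np.sin(t),0*t]@F.T+x[:3]
            r=[]
            for (S,ob),e in zip(vs,E):
                q=proj(S,C,ob); dd=np.linalg.norm(e[:,None]-q[None],axis=2); j=dd.argmin(1)
                cen=proj(S,x[:3],ob); sg=np.sign(np.linalg.norm(e-cen,axis=1)-np.linalg.norm(q[j]-cen,axis=1)); r.append(sg*dd.min(1))
            r.append([0 if lean is None else (x[4]-lean)*10]); return np.concatenate(r)
        f=least_squares(res,x0,loss="soft_l1",f_scale=.4,x_scale=[.01,.01,.01,1,1]); x0=f.x
    print([len(e) for e in E],x0.round(4),"rms",np.sqrt(np.mean(res(x0)**2)).round(3)); return x0
x0=np.array([.558,.1733,.103,173,30.])
fit([(s,o)],x0,30);fit([(t0,None)],x0,30);fit([(a0,None)],x0,30);fit([(s,o),(t0,None)],x0);fit([(s,o),(t0,None),(a0,None)],x0)
E
python3 fit.py
```

```text
[77] [5.569000e-01 1.739000e-01 1.051000e-01 1.734716e+02 2.999920e+01] rms 0.316
[117] [5.563000e-01 1.731000e-01 1.059000e-01 1.738975e+02 2.999830e+01] rms 0.377
[37] [5.833000e-01 1.480000e-01 1.452000e-01 1.705338e+02 2.999870e+01] rms 0.469
[77, 118] [5.566000e-01 1.737000e-01 1.053000e-01 1.735361e+02 2.989750e+01] rms 0.33
[76, 117, 45] [5.574000e-01 1.737000e-01 1.042000e-01 1.739515e+02 2.870550e+01] rms 0.493
```

```bash
cat > go.py <<'E'
from plan import *
import sys
SEAT=[.5567,.1737,.1052]; AZ=173.6
h,ang,n=float(sys.argv[1]),float(sys.argv[2]),int(sys.argv[3])
R,p=target(SEAT,AZ,30,h,ang,flip=-1); rows(R,p,n)
E
python3 go.py .075 0 4
```

```text
total mm [ 4.55 44.99 -2.04] turn [-0.38 -0.87 -0.27]
4 rows: cm [ 0.112  1.125 -0.049] deg [-0.094 -0.217 -0.067]
```

```bash
python3 -m pendant '[[[0.11,1.12,-0.05,-0.1,-0.22,-0.07,0],[0.11,1.12,-0.05,-0.1,-0.22,-0.07,0],[0.11,1.12,-0.05,-0.1,-0.22,-0.07,0],[0.11,1.12,-0.05,-0.1,-0.22,-0.07,0],[0,0,0,0,0,0,0],[0,0,0,0,0,0,0]]]'; python3 go.py .075 0 1; python3 look.py w5;python3 - <<'E'
from plan import *
import pickle
s=snapshot("top"); a=snapshot("scene"); pickle.dump((s,a),open("s2.pkl","wb"))
crop(s,130,120,130,100,6,"pics/top2.png"); crop(a,230,110,110,90,7,"pics/sc2.png")
E
```

```text
clock: 8.15
tool_pos: [0.4832, 0.1812, 0.2333]
orientation: [-106.0, 25.7, 140.0]
force: [0.2, -0.4, -2.1]
opening: 0.0398
total mm [ 0.47 -0.27 -0.62] turn [-0.07  0.07 -0.05]
1 rows: cm [ 0.047 -0.027 -0.062] deg [-0.074  0.067 -0.048]
{'clock': 8.15, 'joint_pos': [56.885, -8.764, -53.775, 44.566, -39.609, -36.999], 'tool_pos': [0.483, 0.181, 0.233], 'orientation': [-106.003, 25.724, 139.967], 'force': [0.151, -0.371, -2.092], 'moment': [0.172, 2.195, -0.04], 'opening': 0.04}
```

View pics/sc2.png

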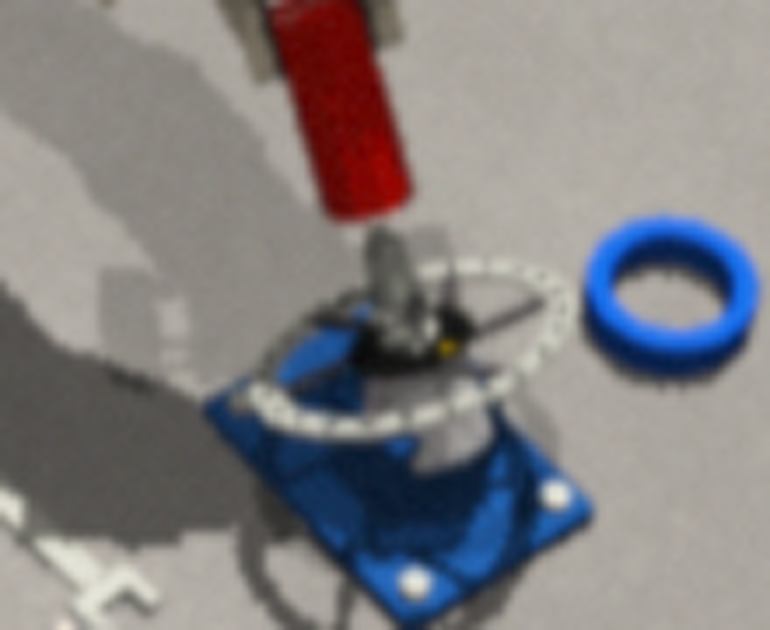

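View pics/top2.png

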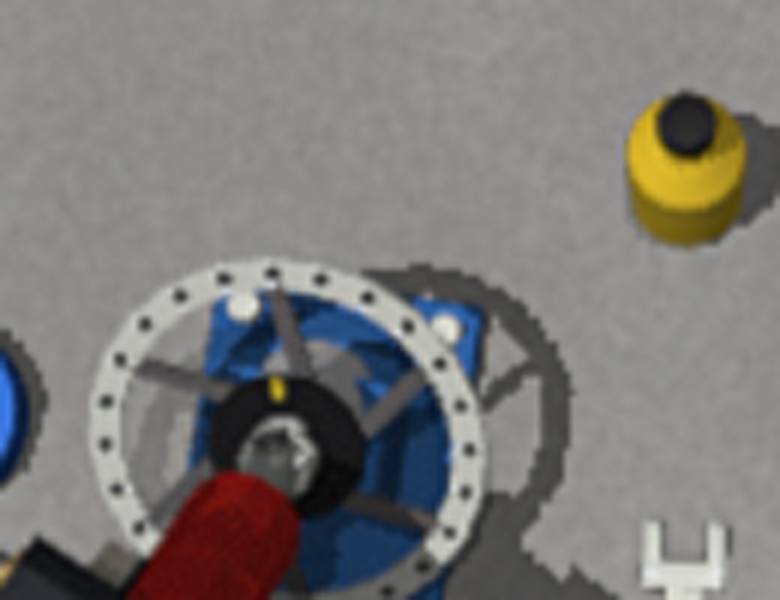

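```bash
cat > kin.py <<'E'
from jig import *; import pickle
from scipy.optimize import least_squares
R_=lambda ax,d:Rot.from_euler(ax,d,degrees=True).as_matrix()
def fk(q,P):
    d,h,a,e,l,t,a0,w,d2=P   # lateral, height, upper, elbow offset, forearm, tool, shoulder fwd, wrist offset
    R=R_('z',q[0]); p=R@np.array([a0,d,h])
    R=R@R_('y',q[1]); p=p+R@np.array([0,0,a])
    R=R@R_('y',-q[2]); p=p+R@np.array([l,d2,e])
    R=R@R_('x',SG4*q[3]); p=p+R@np.array([0,0,w])
    R=R@R_('y',-q[4]); p=p+R@np.array([t,0,0])
    # tool: y = R x ; at q6=0 tool x?
    R=R@R_('x',SG6*q[5])
    return R,p
SG4,SG6=1,-1
E
python3 - <<'E'
import kin; from kin import *
D=[pickle.load(open(f"w{i}.pkl","rb"))[0] for i in range(1,6)]
s0=dict(joint_pos=[-57.2904,20.5929,.6343,-.0213,-70.1335,-16.5081],tool_pos=[.18820382,-.64773911,.22560708],orientation=[-89.906,.007,16.194]); D.append(s0)
for kin.SG4 in(1,-1):
  for kin.SG6 in(1,-1):
    f=lambda P:np.concatenate([fk(d["joint_pos"],P)[1]-d["tool_pos"] for d in D])
    r=least_squares(f,[-.19,.4,.4,0,.4,.25,0,0,0]); print(kin.SG4,kin.SG6,r.x.round(3),np.abs(r.fun).max())
    B=[(fk(d["joint_pos"],r.x)[0].T@Rm(d["orientation"])).round(2) for d in D]; print(B[0].tolist(),B[4].tolist(),B[5].tolist())
E
```

```text
1 1 [-1.125  0.59   0.363 -0.591  0.202  0.56   0.328  0.508  0.919] 0.10366777708506664
[[0.0, 1.0, 0.0], [-0.86, -0.0, 0.51], [0.51, -0.0, 0.86]] [[0.8, 0.6, -0.0], [0.6, -0.8, -0.01], [-0.01, 0.0, -1.0]] [[-0.0, 1.0, -0.0], [0.84, 0.0, 0.55], [0.55, 0.0, -0.84]]
1 -1 [-1.125  0.59   0.363 -0.591  0.202  0.56   0.328  0.508  0.919] 0.10366777708506664
[[0.0, 1.0, 0.0], [1.0, -0.0, -0.0], [-0.0, 0.0, -1.0]] [[0.8, 0.6, -0.0], [0.16, -0.22, -0.96], [-0.58, 0.77, -0.27]] [[-0.0, 1.0, -0.0], [1.0, 0.0, 0.0], [0.0, -0.0, -1.0]]
-1 1 [ 0.87   0.818  0.524 -0.472  0.317  0.922  0.177  0.412 -1.053] 0.06095903960009624
[[-0.0, 1.0, 0.0], [-0.86, -0.0, 0.51], [0.51, -0.0, 0.86]] [[0.0, 1.0, -0.0], [0.28, 0.0, 0.96], [0.96, -0.0, -0.28]] [[0.0, 1.0, -0.0], [0.84, -0.0, 0.54], [0.54, -0.0, -0.84]]
-1 -1 [ 0.87   0.818  0.524 -0.472  0.317  0.922  0.177  0.412 -1.053] 0.06095903960009624
[[-0.0, 1.0, 0.0], [1.0, 0.0, -0.0], [-0.0, 0.0, -1.0]] [[0.0, 1.0, -0.0], [1.0, -0.0, 0.0], [0.0, -0.0, -1.0]] [[0.0, 1.0, -0.0], [1.0, -0.0, 0.0], [0.0, -0.0, -1.0]]
```

```bash
cat > kin.py <<'E'
from jig import *; import pickle
from scipy.optimize import least_squares
R_=lambda ax,d:Rot.from_euler(ax,d,degrees=True).as_matrix()
def fk(q,P):
    d,h,a,e,l,t,a0,wy,wz,ty,tz=P
    R=R_('z',q[0]); p=R@np.array([a0,d,h])
    R=R@R_('y',q[1]); p=p+R@np.array([0,0,a])
    R=R@R_('y',-q[2]); p=p+R@np.array([l,0,e])
    R=R@R_('x',-q[3]); p=p+R@np.array([0,wy,wz])
    R=R@R_('y',-q[4]); p=p+R@np.array([t,ty,tz])
    R=R@R_('x',-q[5])
    return R@np.array([[0,1,0],[1,0,0],[0,0,-1.]]),p
E
python3 - <<'E'
from kin import *
D=[pickle.load(open(f"w{i}.pkl","rb"))[0] for i in range(1,6)]
D.append(dict(joint_pos=[-57.2904,20.5929,.6343,-.0213,-70.1335,-16.5081],tool_pos=[.18820382,-.64773911,.22560708]))
# prior-regularised
p0=np.array([-.19,.4,.4,0,.4,.25,0,0,0,0,0])
for reg in (1e-2,1e-3):
    f=lambda P:np.concatenate([fk(d["joint_pos"],P)[1]-d["tool_pos"] for d in D]+[reg*(P-p0)])
    r=least_squares(f,p0); print(r.x.round(4),np.abs(r.fun[:18]).max()*1e3,"mm")
np.save("P.npy",r.x)
def ik(R,p,q0):
    g=lambda q:np.concatenate([(fk(q,r.x)[1]-p)*1e3,(fk(q,r.x)[0]-R).ravel()*100]); return least_squares(g,q0)
q=D[4]["joint_pos"]
for h in (.075,.06,.04,.03,.02,.016,.008,0):
    R,p=target([.5567,.1737,.1052],173.6,30,h,0,flip=-1); s=ik(R,p,q); q=s.x; print(h,q.round(1),s.cost.round(4))
E
```

```text
[-4.000e-04  1.997e-01  6.010e-01  7.000e-04  4.635e-01  3.783e-01
 -1.400e-03 -9.570e-02 -9.000e-04 -9.570e-02  1.700e-03] 0.10735047812571175 mm
[-0.      0.1988  0.6016  0.      0.4636  0.378  -0.     -0.0959 -0.
 -0.0959  0.    ] 0.001087315124270738 mm
0.075 [ 56.9  -8.8 -53.8  44.5 -39.6 -37.1] 0.0
0.06 [ 54.7  -7.3 -54.9  47.2 -36.6 -38.4] 0.0
0.04 [ 51.4  -5.3 -56.5  51.7 -32.6 -40.8] 0.0
0.03 [ 49.6  -4.2 -57.3  54.4 -30.6 -42.3] 0.0
0.02 [ 47.5  -3.2 -58.1  57.5 -28.6 -44. ] 0.0
0.016 [ 46.7  -2.8 -58.4  58.9 -27.8 -44.8] 0.0
0.008 [ 44.8  -1.9 -59.   62.  -26.2 -46.4] 0.0
0 [ 42.8  -1.1 -59.6  65.4 -24.6 -48.3] 0.0
```

```bash
cat > br.py <<'E'
from kin import *
P=np.load("P.npy")
LO=np.array([-176.03,-82.01,-58.28,-173.87,-174.79]);HI=np.array([176.03,121.73,71.71,95.51,-.11])
rng=np.random.default_rng(0)
def branches(seat,az,lean,h,n=300,off=.0731,lim=True):
    R,p=target(seat,az,lean,h,0,flip=-1,off=off); sols=[]
    lo,hi=(LO,HI) if lim else (LO-20,HI+20)
    for _ in range(n):
        g=lambda q:np.concatenate([(fk(np.r_[q,0],P)[1]-p)*1e3,(fk(np.r_[q,0],P)[0][:,1]-R[:,1])*300])
        s=least_squares(g,rng.uniform(lo,hi),bounds=(lo,hi))
        if s.cost<1e-3 and not any(np.abs(s.x-t[:5]).max()<.5 for t in sols):
            M=fk(np.r_[s.x,0],P)[0]; rv=Rot.from_matrix(M.T@R).as_rotvec(); j6=-np.degrees(rv[1]); sols.append(np.r_[s.x,j6])
    return sols
if __name__=="__main__":
    for h in (.075,.016,0):
        print(h); [print("  ",s.round(1)) for s in branches([.5567,.1737,.1052],173.6,30,h,lim=False)]
E
python3 br.py
```

```text
0.075
   [ 56.9  -8.8 -53.8  44.5 -39.6 -37.1]
   [-133.7  -96.5  -15.5 -112.5 -154.5   76.7]
0.016
   [ 46.7  -2.8 -58.4  58.9 -27.8 -44.8]
0
   [ 42.8  -1.1 -59.6  65.4 -24.6 -48.3]
```

Run:
```python
from br import *
F=frame(173.6,30); seat=np.array([.5567,.1737,.1052]); u=F[:,2]
q0=np.array([42.8,-1.1,-58,65.4,-24.6])
def solve(h,off,tx,ty,q0):
    # tool axis tilt: rotvec (tx,ty) in seat frame
    T=Rot.from_rotvec(F@np.radians([tx,ty,0])).as_matrix(); y=-(T@u)
    g=seat+u*(h+off+.0188); p=g+y*.0188
    f=lambda q:np.concatenate([(fk(np.r_[q,0],P)[1]-p)*1e3,(fk(np.r_[q,0],P)[0][:,1]-y)*300])
    s=least_squares(f,q0); return s.x,s.cost
for off in(.0731,.082):
  for ty in (-20,-10,-5,0,5,10):
    row=[]
    for tx in (-20,-10,0,10,20):
        x,c=solve(0,off,tx,ty,q0); row.append("%6.1f(%.0f,%.0f)"%(x[2],x[3],x[4]) if c<1e-2 else "  --  ")
    print(off,"ty",ty,row)
```

```text
0.0731 ty -20 [' -27.5(-15,-41)', ' -31.3(0,-41)', ' -32.4(11,-46)', ' -31.2(17,-53)', ' -28.6(20,-62)']
0.0731 ty -10 [' -40.7(-1,-23)', ' -46.4(21,-26)', ' -45.9(30,-34)', ' -42.9(32,-45)', ' -38.8(32,-55)']
0.0731 ty -5 [' -63.4(92,12)', ' -56.2(44,-16)', ' -53.1(45,-29)', ' -48.7(42,-41)', ' -43.9(40,-52)']
0.0731 ty 0 ['  --  ', '  --  ', ' -59.6(65,-25)', ' -54.3(54,-39)', ' -48.7(48,-51)']
0.0731 ty 5 ['  --  ', '  --  ', ' -64.0(93,-21)', ' -59.0(68,-38)', ' -53.2(56,-50)']
0.0731 ty 10 ['  --  ', '  --  ', ' -65.2(122,-19)', ' -62.9(82,-38)', ' -57.1(65,-50)']
0.082 ty -20 [' -27.6(-14,-41)', ' -31.2(1,-42)', ' -32.2(11,-47)', ' -30.9(17,-54)', ' -28.4(20,-63)']
0.082 ty -10 [' -40.8(-1,-24)', ' -46.0(20,-27)', ' -45.4(29,-36)', ' -42.4(32,-46)', ' -38.5(32,-56)']
0.082 ty -5 [' -52.1(19,-12)', ' -55.3(41,-19)', ' -52.5(43,-31)', ' -48.2(41,-43)', ' -43.5(39,-53)']
0.082 ty 0 ['  --  ', ' -63.9(95,-4)', ' -59.0(62,-26)', ' -53.7(52,-40)', ' -48.3(47,-52)']
0.082 ty 5 ['  --  ', '  --  ', ' -63.8(86,-23)', ' -58.6(65,-39)', ' -52.8(55,-51)']
0.082 ty 10 ['  --  ', '  --  ', ' -65.7(115,-20)', ' -62.5(79,-39)', ' -56.8(63,-51)']
```

```bash
cat > go.py <<'E'
from br import *
import sys
SEAT=np.array([.5567,.1737,.1052]); AZ=173.6
def tgt(h,ang,tx=0,ty=-2,off=.0731,grip=60.,piv=.025,sx=0,sy=0):
    F=frame(AZ,30); u=F[:,2]; T=Rot.from_rotvec(F@np.radians([tx,ty,0])).as_matrix()
    R,_=target(SEAT,AZ,30,h,ang,flip=-1,grip=grip)
    return T@R, SEAT+F@np.array([sx,sy,0])+u*(h+piv)+(T@u)*(off-piv)
def ikq(R,p,q0):
    f=lambda q:np.concatenate([(fk(q,P)[1]-p)*1e3,(fk(q,P)[0]-R).ravel()*100]); return least_squares(f,q0).x
def state(off=.0731,grip=60.):
    """where the nut is in seat frame, if held"""
    o=ctrl.get_obs(); F=frame(AZ,30); R=Rm(o["orientation"]); y=R[:,1]
    und=F.T@(o["tool_pos"]+y*off-SEAT); pv=F.T@(o["tool_pos"]+y*(off-.025)-SEAT)
    x=F.T@R[:,0]; ang=np.degrees(np.arctan2(x[1],x[0]))-grip-90
    print("clock %.2f underside mm"%o["clock"],(und*1e3).round(2),"pivot",(pv[:2]*1e3).round(2),"axis",(F.T@-y).round(3)[:2],"ang",((ang+90)%180-90).round(2),"F seat",(F.T@o["force"]).round(2),"M seat",(F.T@o["moment"]).round(2),"open %.4f"%o["opening"],"j",o["joint_pos"].round(1))
if __name__=="__main__":
    v=[float(x) for x in sys.argv[1:]]; h,ang,n=v[0],v[1],int(v[2]); ty=v[3] if len(v)>3 else -2
    state(); R,p=tgt(h,ang,ty=ty); print("ik",ikq(R,p,ctrl.get_obs()["joint_pos"]).round(1)); rows(R,p,n)
E
python3 go.py .058 0 2; python3 go.py .022 0 8;python3 go.py .0 0 8; python3 go.py 0 -90 8
```

```text
clock 8.30 underside mm [-0.58 -0.18 75.82] pivot [-0.55 -0.14] axis [0.001 0.001] ang 0.09 F seat [ 0.42  0.48 -1.97] M seat [ 0.05 -2.28 -0.03] open 0.0402 j [ 57.   -8.9 -53.8  44.6 -39.6 -37. ]
ik [ 54.6  -6.5 -52.4  42.3 -37.6 -33.7]
total mm [-1.07 17.85 -0.5 ] turn [ 1.11  0.1  -1.77]
2 rows: cm [-0.06   0.892 -0.029] deg [ 0.553  0.048 -0.883]
clock 8.30 underside mm [-0.58 -0.18 75.82] pivot [-0.55 -0.14] axis [0.001 0.001] ang 0.09 F seat [ 0.42  0.48 -1.97] M seat [ 0.05 -2.28 -0.03] open 0.0402 j [ 57.   -8.9 -53.8  44.6 -39.6 -37. ]
ik [ 49.4  -2.9 -55.2  49.5 -30.7 -37.6]
total mm [-1.05 53.85 -0.43] turn [ 1.11  0.1  -1.77]
8 rows: cm [-0.022  0.673 -0.011] deg [ 0.138  0.012 -0.221]
clock 8.30 underside mm [-0.58 -0.18 75.82] pivot [-0.55 -0.14] axis [0.001 0.001] ang 0.09 F seat [ 0.42  0.48 -1.97] M seat [ 0.05 -2.28 -0.03] open 0.0402 j [ 57.   -8.9 -53.8  44.6 -39.6 -37. ]
ik [ 45.4  -0.6 -56.9  56.  -26.4 -41.3]
total mm [-1.04 75.85 -0.39] turn [ 1.11  0.1  -1.77]
8 rows: cm [-0.026  0.948 -0.013] deg [ 0.138  0.012 -0.221]
clock 8.30 underside mm [-0.58 -0.18 75.82] pivot [-0.55 -0.14] axis [0.001 0.001] ang 0.09 F seat [ 0.42  0.48 -1.97] M seat [ 0.05 -2.28 -0.03] open 0.0402 j [ 57.   -8.9 -53.8  44.6 -39.6 -37. ]
ik [  45.4   -0.6  -56.9   56.   -26.4 -131.3]
total mm [-1.04 75.85 -0.39] turn [ 2.26 90.08 -0.52]
8 rows: cm [-0.008  0.948 -0.031] deg [ 0.282 11.261 -0.065]
```

```bash
python3 -m pendant '[[[-0.05,0.8,-0.02,0.55,0,-0.9,0],[-0.05,0.8,-0.02,0.55,0,-0.9,0],[0,0.8,0,0,0,0,0],[0,0,0,0,0,0,0]]]'; python3 go.py .022 0 5
```

```text
clock: 8.63
tool_pos: [0.4955, 0.1803, 0.2129]
orientation: [-104.8, 24.0, 140.6]
force: [0.1, 0.3, -2.3]
opening: 0.0396
clock 8.63 underside mm [ 2.09  0.3  50.99] pivot [1.18 0.29] axis [-0.036 -0.   ] ang 0.11 F seat [ 1.12 -0.28 -2.06] M seat [ 0.12 -2.16  0.06] open 0.0396 j [ 53.8  -5.9 -53.   43.4 -36.3 -34.2]
ik [ 49.4  -2.9 -55.2  49.5 -30.7 -37.6]
total mm [-1.74 28.91 -1.33] turn [-0.05  0.13  0.05]
5 rows: cm [-0.035  0.578 -0.026] deg [-0.01   0.026  0.01 ]
```

```bash
python3 -m pendant '[[[-0.08,0.5,-0.06,0,0,0,0],[-0.05,0.5,-0.04,0,0,0,0],[0,0.4,0,0,0,0,0],[0,0,0,0,0,0,0]]]'; python3 go.py .022 0 3
```

```text
clock: 8.97
tool_pos: [0.5033, 0.1792, 0.2009]
orientation: [-104.7, 24.0, 140.6]
force: [0.2, 0.2, -2.5]
opening: 0.0396
clock 8.97 underside mm [ 1.26  0.59 36.71] pivot [0.35 0.57] axis [-0.036 -0.001] ang 0.14 F seat [ 1.12 -0.2  -2.29] M seat [-0.31 -2.15  0.01] open 0.0396 j [ 51.7  -4.4 -54.   46.  -33.6 -35.4]
ik [ 49.4  -2.9 -55.2  49.5 -30.7 -37.6]
total mm [-0.44 14.67 -0.88] turn [-0.07  0.16  0.04]
3 rows: cm [-0.015  0.489 -0.029] deg [-0.025  0.053  0.013]
```

```bash
python3 -m pendant '[[[-0.02,0.4,-0.04,0,0,0,0],[-0.02,0.4,-0.04,0,0,0,0],[0,0.3,0,0,0,0,0],[0,0,0,0,0,0,0]]]'; python3 go.py .022 0 3
```

```text
clock: 9.3
tool_pos: [0.5092, 0.1789, 0.1915]
orientation: [-104.7, 24.0, 140.6]
force: [0.5, -0.6, -2.6]
opening: 0.0399
clock 9.30 underside mm [ 0.94  0.21 25.58] pivot [0.03 0.18] axis [-0.036 -0.001] ang 0.14 F seat [ 0.82  0.58 -2.51] M seat [ 0.11 -2.21  0.07] open 0.0399 j [ 50.   -3.2 -54.8  48.4 -31.5 -36.7]
ik [ 49.4  -2.9 -55.2  49.5 -30.7 -37.6]
total mm [-0.01  3.56 -0.16] turn [-0.09  0.16  0.04]
3 rows: cm [-0.     0.119 -0.005] deg [-0.031  0.052  0.014]
```

```bash
python3 -m pendant '[[[0,0.3,0,0,0,0,0],[0,0.3,0,0,0,0,0],[0,0,0,0,0,0,0]]]'; python3 go.py .016 0 1|head -1;  python3 -m pendant '[[[0,0.2,0,0,0,0,0],[0,0,0,0,0,0,0]]]';python3 go.py .016 0 1|head -1; python3 -m pendant '[[[0,0.1,0,0,0,0,0],[0,0,0,0,0,0,0]]]';python3 go.py .016 0 1|head -1
```

```text
clock: 9.55
tool_pos: [0.5119, 0.1787, 0.1863]
orientation: [-104.7, 24.0, 140.6]
force: [1.2, -0.8, -3.6]
opening: 0.0398
clock 9.55 underside mm [ 1.09  0.05 19.74] pivot [0.18 0.03] axis [-0.036 -0.001] ang 0.15 F seat [ 0.64  0.68 -3.77] M seat [ 0.07 -2.13  0.08] open 0.0398 j [ 49.1  -2.6 -55.3  49.8 -30.4 -37.6]
clock: 9.72
tool_pos: [0.5129, 0.1788, 0.1849]
orientation: [-104.8, 24.0, 140.6]
force: [-0.7, -0.6, -3.0]
opening: 0.0396
clock 9.72 underside mm [ 0.99 -0.13 17.98] pivot [ 0.09 -0.14] axis [-0.036 -0.   ] ang 0.14 F seat [ 2.04  0.64 -2.24] M seat [ 0.03 -2.21  0.02] open 0.0396 j [ 48.8  -2.5 -55.4  50.3 -30.  -37.9]
clock: 9.88
tool_pos: [0.5133, 0.1788, 0.1842]
orientation: [-104.8, 24.0, 140.6]
force: [0.1, -0.2, -3.2]
opening: 0.0396
clock 9.88 underside mm [ 0.92 -0.21 17.18] pivot [ 0.03 -0.21] axis [-0.036 -0.   ] ang 0.14 F seat [ 1.47  0.21 -2.82] M seat [-0.03 -2.33  0.1 ] open 0.0396 j [ 48.6  -2.4 -55.5  50.6 -29.8 -38. ]
```

```bash
for i in 1 2 3; do python3 -m pendant '[[[0,0.1,0,0,0,0,0],[0,0,0,0,0,0,0]]]' >/dev/null;python3 go.py .016 0 1|head -1; done
```

```text
clock 10.05 underside mm [ 0.94 -0.25 16.19] pivot [ 0.05 -0.26] axis [-0.036 -0.   ] ang 0.13 F seat [ 1.04 -0.19 -3.26] M seat [-0.1  -2.31 -0.  ] open 0.0398 j [ 48.5  -2.3 -55.6  50.9 -29.6 -38.2]
clock 10.22 underside mm [ 0.71 -0.33 15.49] pivot [-0.17 -0.33] axis [-0.035  0.   ] ang 0.13 F seat [ 3.77 -0.37  4.28] M seat [ 0.3  -3.4  -0.01] open 0.0395 j [ 48.3  -2.2 -55.6  51.2 -29.4 -38.4]
clock 10.38 underside mm [ 0.39 -0.25 15.01] pivot [-0.47 -0.24] axis [-0.034  0.   ] ang 0.13 F seat [ 7.37  2.96 16.31] M seat [ 1.07 -4.91  0.07] open 0.0397 j [ 48.1  -2.2 -55.7  51.4 -29.3 -38.5]
```

```bash
python3 -m pendant '[[[0,-0.02,0,0,-5,0,0],[0,0,0,0,0,0,0]]]' >/dev/null;python3 go.py .016 0 1|head -1; for i in 1 2 ; do python3 -m pendant '[[[0,0,0,0,-5,0,0],[0,0,0,0,0,0,0]]]' >/dev/null;python3 go.py .016 0 1|head -1; done
```

```text
clock 10.55 underside mm [ 0.53 -0.74 15.12] pivot [-0.34 -0.71] axis [-0.035  0.001] ang 5.43 F seat [ 5.27  0.41 11.47] M seat [ 0.47 -4.28  0.19] open 0.0398 j [ 48.2  -2.2 -55.7  51.4 -29.3 -33.2]
clock 10.72 underside mm [ 0.52 -0.82 15.11] pivot [-0.35 -0.79] axis [-0.035  0.001] ang 10.44 F seat [4.74 1.16 9.81] M seat [ 0.44 -3.89  0.18] open 0.0399 j [ 48.2  -2.2 -55.7  51.4 -29.3 -28.2]
clock 10.88 underside mm [ 0.46 -0.87 15.13] pivot [-0.41 -0.83] axis [-0.035  0.001] ang 15.43 F seat [ 6.29  1.28 11.14] M seat [ 0.39 -4.18  0.09] open 0.0399 j [ 48.2  -2.2 -55.7  51.4 -29.3 -23.2]
```

```bash
for i in 1 2 3 4; do python3 -m pendant '[[[0,0,0,0,-5,0,0],[0,0,0,0,0,0,0]]]' >/dev/null;python3 go.py .016 0 1|head -1|cut -c1-175; done
```

```text
clock 11.05 underside mm [ 0.42 -0.6  15.17] pivot [-0.44 -0.58] axis [-0.035  0.001] ang 20.43 F seat [ 4.49  1.43 11.19] M seat [ 0.76 -4.07  0.01] open 0.0399 j [ 48.2  -2.
clock 11.22 underside mm [ 0.41 -0.26 15.16] pivot [-0.46 -0.25] axis [-0.034  0.   ] ang 25.42 F seat [ 4.7   2.23 12.33] M seat [ 1.14 -3.79  0.04] open 0.0398 j [ 48.2  -2.
clock 11.38 underside mm [ 0.36 -0.11 15.14] pivot [-0.5  -0.11] axis [-0.034  0.   ] ang 30.42 F seat [ 2.78  2.2  10.19] M seat [ 1.26 -3.17  0.14] open 0.0399 j [ 48.2  -2.
clock 11.55 underside mm [ 0.25 -0.08 15.09] pivot [-0.61 -0.08] axis [-0.034 -0.   ] ang 35.42 F seat [2.59 1.72 8.56] M seat [ 1.12 -2.69  0.04] open 0.0399 j [ 48.2  -2.2 -
```

```bash
for i in 1 2 3; do python3 -m pendant '[[[0,0.01,0,0,-5,0,0],[0,0,0,0,0,0,0]]]' >/dev/null;python3 go.py .016 0 1|head -1|cut -c1-175; done
```

```text
clock 11.72 underside mm [ 0.33 -0.73 14.78] pivot [-0.54 -0.71] axis [-0.035  0.001] ang 40.37 F seat [-0.02  0.29  0.22] M seat [-0.04 -1.47  0.1 ] open 0.0397 j [ 48.1  -2.
clock 11.88 underside mm [ 0.62 -0.74 14.42] pivot [-0.27 -0.73] axis [-0.035  0.001] ang 45.25 F seat [-0.27  0.23 -2.21] M seat [-0.27 -1.45  0.04] open 0.0397 j [ 48.1  -2.
clock 12.05 underside mm [ 1.04 -0.28 14.06] pivot [ 0.15 -0.28] axis [-0.036 -0.   ] ang 50.17 F seat [ 0.62 -0.24 -2.32] M seat [-0.03 -1.93 -0.03] open 0.0400 j [ 48.1  -2.
```

```bash
for i in 1 2 3; do python3 -m pendant '[[[0,0.15,0,0,0,0,0],[0,0,0,0,0,0,0]]]' >/dev/null;python3 go.py .008 50 1|head -1|cut -c1-175; done
```

```text
clock 12.22 underside mm [ 1.08 -0.45 12.47] pivot [ 0.19 -0.45] axis [-0.036  0.   ] ang 49.94 F seat [ 1.16 -1.09 -3.61] M seat [-0.34 -1.73  0.06] open 0.0401 j [ 47.8  -1.
clock 12.38 underside mm [ 1.2  -0.26 10.9 ] pivot [ 0.3  -0.27] axis [-0.036 -0.   ] ang 50.07 F seat [-0.51 -0.32 -2.52] M seat [-0.42 -1.57  0.07] open 0.0397 j [ 47.6  -1.
clock 12.55 underside mm [ 1.27 -0.16  9.44] pivot [ 0.37 -0.17] axis [-0.036 -0.   ] ang 50.12 F seat [ 0.18 -0.82 -2.94] M seat [-0.22 -1.72  0.02] open 0.0398 j [ 47.3  -1.
```

```bash
for i in 1 2 3; do python3 -m pendant '[[[0,0.1,0,0,0,0,0],[0,0,0,0,0,0,0]]]' >/dev/null;python3 go.py .008 50 1|head -1|cut -c1-175; done
```

```text
clock 12.72 underside mm [ 1.27 -0.12  8.52] pivot [ 0.37 -0.13] axis [-0.036 -0.   ] ang 50.14 F seat [ 0.42 -1.28 -3.96] M seat [-0.14 -1.76  0.03] open 0.0397 j [ 47.1  -1.
clock 12.88 underside mm [ 1.2  -0.16  7.61] pivot [ 0.31 -0.17] axis [-0.036 -0.   ] ang 50.15 F seat [ 1.22 -0.38 -1.04] M seat [ 0.   -1.99  0.06] open 0.0401 j [ 46.9  -1.
clock 13.05 underside mm [ 0.82 -0.35  7.05] pivot [-0.05 -0.35] axis [-0.035  0.   ] ang 50.15 F seat [4.12 1.97 9.27] M seat [ 0.53 -3.1   0.09] open 0.0398 j [ 46.8  -1.3 -
```

```bash
python3 -m pendant '[[[0,-0.03,0,0,5,0,0],[0,0,0,0,0,0,0]]]' >/dev/null;python3 go.py .008 50 1|head -1; for i in 1 2 3; do python3 -m pendant '[[[0,0,0,0,5,0,0],[0,0,0,0,0,0,0]]]' >/dev/null;python3 go.py .008 50 1|head -1|cut -c1-175; done
```

```text
clock 13.22 underside mm [ 1.09 -0.35  7.14] pivot [ 0.21 -0.34] axis [-0.035  0.   ] ang 44.93 F seat [ 1.8  -0.17  1.15] M seat [ 0.1  -2.34  0.06] open 0.0399 j [ 46.8  -1.3 -56.3  53.6 -27.8   5. ]
clock 13.38 underside mm [ 1.28 -0.24  6.95] pivot [ 0.39 -0.25] axis [-0.036 -0.   ] ang 40.05 F seat [ 1.16 -1.05 -0.66] M seat [ 0.06 -2.1   0.08] open 0.0398 j [ 46.8  -1.
clock 13.55 underside mm [ 1.32 -0.19  6.86] pivot [ 0.43 -0.19] axis [-0.036 -0.   ] ang 35.15 F seat [ 0.87  0.23 -1.82] M seat [ 0.02 -1.8   0.02] open 0.0399 j [ 46.8  -1.
clock 13.72 underside mm [ 1.35 -0.15  6.84] pivot [ 0.45 -0.16] axis [-0.036 -0.   ] ang 30.2 F seat [ 0.04  0.01 -1.45] M seat [ 0.06 -1.84  0.04] open 0.0397 j [ 46.8  -1.3
```

```bash
for i in 1 2 3 4; do python3 -m pendant '[[[0,0.03,0,0,6,0,0],[0,0,0,0,0,0,0]]]' >/dev/null;python3 go.py .008 50 1|head -1|cut -c1-175; done
```

```text
clock 13.88 underside mm [ 1.3  -0.14  6.57] pivot [ 0.4  -0.15] axis [-0.036 -0.   ] ang 24.19 F seat [ 0.25 -0.1  -1.47] M seat [ 0.   -1.77  0.05] open 0.0398 j [ 46.8  -1.
clock 14.05 underside mm [ 1.36 -0.1   6.26] pivot [ 0.46 -0.11] axis [-0.036 -0.   ] ang 18.24 F seat [-0.32 -0.97 -3.31] M seat [ 0.14 -1.87  0.07] open 0.0398 j [ 46.7  -1.
clock 14.22 underside mm [ 1.38 -0.06  5.98] pivot [ 0.48 -0.07] axis [-0.036 -0.   ] ang 12.27 F seat [-0.01 -0.27 -2.14] M seat [ 0.09 -1.9   0.05] open 0.0399 j [ 46.6  -1.
clock 14.38 underside mm [ 1.39 -0.02  5.67] pivot [ 0.5  -0.03] axis [-0.036 -0.   ] ang 6.29 F seat [ 0.19  0.36 -2.32] M seat [ 0.07 -1.94  0.04] open 0.0401 j [ 46.6  -1.2
```

```bash
for i in 1 2 3 4 5; do python3 -m pendant '[[[0,0.033,0,0,6,0,0],[0,0,0,0,0,0,0]]]' >/dev/null;python3 go.py .008 50 1|head -1|cut -c1-175; done
```

```text
clock 14.55 underside mm [ 1.39 -0.08  5.37] pivot [ 0.49 -0.09] axis [-0.036 -0.   ] ang 0.31 F seat [ 0.36  0.46 -2.71] M seat [ 0.03 -1.96  0.06] open 0.0398 j [ 46.5  -1.2
clock 14.72 underside mm [ 1.39 -0.09  5.06] pivot [ 0.49 -0.1 ] axis [-0.036 -0.   ] ang -5.68 F seat [ 0.5  -0.75 -1.19] M seat [ 0.04 -1.99  0.  ] open 0.0398 j [ 46.5  -1.
clock 14.88 underside mm [ 1.44 -0.08  4.71] pivot [ 0.54 -0.09] axis [-0.036 -0.   ] ang -11.67 F seat [ 1.56  0.3  -2.14] M seat [ 0.06 -2.    0.02] open 0.0399 j [ 46.4  -1
clock 15.05 underside mm [ 1.43 -0.12  4.39] pivot [ 0.53 -0.13] axis [-0.036 -0.   ] ang -17.67 F seat [-0.1  -0.54 -1.84] M seat [ 0.07 -2.03  0.02] open 0.0397 j [ 46.3  -1
clock 15.22 underside mm [ 1.4  -0.13  4.1 ] pivot [ 0.5  -0.13] axis [-0.036 -0.   ] ang -23.67 F seat [ 0.76  0.44 -2.28] M seat [ 0.07 -1.99 -0.02] open 0.0397 j [ 46.3  -1
```

```bash
for i in 1 2 3 4 5 6; do python3 -m pendant '[[[0,0.033,0,0,6,0,0],[0,0,0,0,0,0,0]]]' >/dev/null;python3 go.py .008 50 1|head -1|cut -c1-215; done
```

```text
clock 15.38 underside mm [ 1.43 -0.17  3.75] pivot [ 0.53 -0.17] axis [-0.036 -0.   ] ang -29.66 F seat [ 0.59  0.32 -1.55] M seat [ 0.02 -1.96  0.  ] open 0.0398 j [ 46.2  -1.  -56.6  54.6 -27.2 -70.2]
clock 15.55 underside mm [ 1.38 -0.19  3.45] pivot [ 0.49 -0.19] axis [-0.036 -0.   ] ang -35.65 F seat [ 2.19  0.23 -1.73] M seat [ 0.06 -1.96  0.03] open 0.0399 j [ 46.2  -1.  -56.6  54.7 -27.1 -76.2]
clock 15.72 underside mm [ 1.41 -0.18  3.13] pivot [ 0.52 -0.18] axis [-0.036 -0.   ] ang -41.65 F seat [ 1.41  0.57 -1.09] M seat [ 0.08 -1.96  0.03] open 0.0401 j [ 46.1  -0.9 -56.6  54.8 -27.1 -82.3]
clock 15.88 underside mm [ 1.38 -0.14  2.79] pivot [ 0.49 -0.14] axis [-0.036 -0.   ] ang -47.64 F seat [ 1.36  0.36 -2.57] M seat [ 0.08 -1.91  0.04] open 0.0399 j [ 46.   -0.9 -56.7  54.9 -27.  -88.3]
clock 16.05 underside mm [ 1.39 -0.15  2.47] pivot [ 0.5  -0.16] axis [-0.036 -0.   ] ang -53.64 F seat [ 0.56 -0.48 -1.77] M seat [ 0.07 -1.9   0.06] open 0.0398 j [ 46.   -0.9 -56.7  55.  -26.9 -94.4]
clock 16.22 underside mm [ 1.4  -0.14  2.14] pivot [ 0.51 -0.14] axis [-0.036 -0.   ] ang -59.64 F seat [ 0.59 -0.09 -1.35] M seat [ 0.18 -1.8  -0.08] open 0.0398 j [  45.9   -0.8  -56.7   55.1  -26.9 -100.5]
```

```bash
for i in 1 2 3 4; do python3 -m pendant '[[[0,0.033,0,0,6,0,0],[0,0,0,0,0,0,0]]]' >/dev/null;python3 go.py .008 50 1|head -1|cut -c1-215; done
```

```text
clock 16.38 underside mm [ 1.4  -0.1   1.81] pivot [ 0.51 -0.1 ] axis [-0.036 -0.   ] ang -65.64 F seat [ 0.8   1.01 -0.93] M seat [ 0.2  -1.83  0.02] open 0.0398 j [  45.8   -0.8  -56.7   55.3  -26.8 -106.5]
clock 16.55 underside mm [ 1.46 -0.05  1.45] pivot [ 0.56 -0.06] axis [-0.036 -0.   ] ang -71.64 F seat [ 0.79  0.82 -0.94] M seat [ 0.25 -1.92 -0.02] open 0.0395 j [  45.8   -0.8  -56.8   55.4  -26.8 -112.6]
clock 16.72 underside mm [1.48 0.02 1.11] pivot [0.59 0.01] axis [-0.036 -0.001] ang -77.63 F seat [ 0.32  1.51 -0.64] M seat [ 0.43 -1.89 -0.01] open 0.0403 j [  45.7   -0.7  -56.8   55.5  -26.7 -118.7]
clock 16.88 underside mm [ 1.43 -0.11  0.95] pivot [ 0.54 -0.12] axis [-0.036 -0.   ] ang -83.62 F seat [1.76 1.41 2.44] M seat [ 0.48 -2.42 -0.02] open 0.0399 j [  45.7   -0.7  -56.8   55.6  -26.6 -124.7]
```

```bash
python3 go.py .0009 -83.6 1 -1.3;  python3 go.py .0003 -83.6 1 -1
```

```text
clock 16.88 underside mm [ 1.43 -0.11  0.95] pivot [ 0.54 -0.12] axis [-0.036 -0.   ] ang -83.62 F seat [1.76 1.41 2.44] M seat [ 0.48 -2.42 -0.02] open 0.0399 j [  45.7   -0.7  -56.8   55.6  -26.6 -124.7]
ik [  44.8   -0.9  -57.8   58.8  -25.9 -127.1]
total mm [-0.15  0.02  0.02] turn [-0.67 -0.03 -0.31]
1 rows: cm [-0.015  0.002  0.002] deg [-0.669 -0.031 -0.306]
clock 16.88 underside mm [ 1.43 -0.11  0.95] pivot [ 0.54 -0.12] axis [-0.036 -0.   ] ang -83.62 F seat [1.76 1.41 2.44] M seat [ 0.48 -2.42 -0.02] open 0.0399 j [  45.7   -0.7  -56.8   55.6  -26.6 -124.7]
ik [  44.3   -0.9  -58.3   60.4  -25.5 -128.3]
total mm [-0.24  0.62  0.23] turn [-0.94 -0.03 -0.43]
1 rows: cm [-0.024  0.062  0.023] deg [-0.944 -0.031 -0.426]
```

```bash
python3 -m pendant '[[[-0.015,0,0,-0.6,0,-0.3,0],[0,0,0,0,0,0,0]]]' >/dev/null;python3 go.py .0009 -83 1 -1.3|head -1; for i in 1 2 3; do python3 -m pendant '[[[0,0.03,0,0,5,0,0],[0,0,0,0,0,0,0]]]' >/dev/null;python3 go.py .008 50 1|head -1|cut -c1-215; done
```

```text
clock 17.05 underside mm [ 1.19 -0.08  0.8 ] pivot [ 0.6  -0.07] axis [-0.024  0.001] ang -83.28 F seat [ 2.72 -1.03  1.56] M seat [-0.22 -2.96 -0.02] open 0.0398 j [  44.8   -0.9  -57.8   58.7  -25.9 -126.7]
clock 17.22 underside mm [0.82 0.14 0.68] pivot [0.22 0.15] axis [-0.024  0.   ] ang -88.65 F seat [4.45 1.62 6.11] M seat [ 0.64 -3.49 -0.01] open 0.0393 j [  44.8   -0.9  -57.8   58.6  -25.9 -132. ]
clock 17.38 underside mm [0.79 0.2  0.58] pivot [0.2  0.21] axis [-0.024  0.   ] ang 86.34 F seat [ 6.77  2.87 12.39] M seat [ 1.02 -4.23 -0.09] open 0.0398 j [  44.7   -0.9  -57.8   58.7  -25.9 -137.1]
clock 17.55 underside mm [0.76 0.19 0.5 ] pivot [0.18 0.21] axis [-0.023  0.001] ang 81.36 F seat [ 8.32  2.45 16.08] M seat [ 1.32 -4.99 -0.07] open 0.0397 j [  44.7   -0.9  -57.8   58.8  -25.8 -142.1]
```

```bash
for i in 1 2 3; do python3 -m pendant '[[[0,0,0,0,4,0,0],[0,0,0,0,0,0,0]]]' >/dev/null;python3 go.py .008 50 1|head -1|cut -c1-215; done
```

```text
clock 17.72 underside mm [0.84 0.27 0.46] pivot [0.25 0.28] axis [-0.024  0.   ] ang 77.41 F seat [ 8.04  3.22 16.95] M seat [ 1.5  -5.04 -0.03] open 0.0397 j [  44.7   -0.9  -57.8   58.8  -25.8 -146.1]
clock 17.88 underside mm [0.87 0.33 0.44] pivot [0.28 0.34] axis [-0.024  0.   ] ang 73.41 F seat [ 9.81  3.94 17.19] M seat [ 1.53 -5.03 -0.08] open 0.0399 j [  44.7   -0.9  -57.8   58.8  -25.8 -150.1]
clock 18.05 underside mm [0.95 0.47 0.41] pivot [0.36 0.47] axis [-0.024  0.   ] ang 69.42 F seat [ 9.14  2.64 16.49] M seat [ 1.47 -5.12 -0.06] open 0.0400 j [  44.7   -0.9  -57.9   58.8  -25.8 -154.1]
```

```bash
python3 look.py w6 >/dev/null;python3 - <<'E'
from plan import *
import pickle
s=snapshot("top"); a=snapshot("scene"); pickle.dump((s,a),open("s3.pkl","wb"))
crop(s,130,120,130,100,6,"pics/top3.png"); crop(a,230,110,110,90,7,"pics/sc3.png")
E
```

```text
(no output)
```

View pics/w6.png

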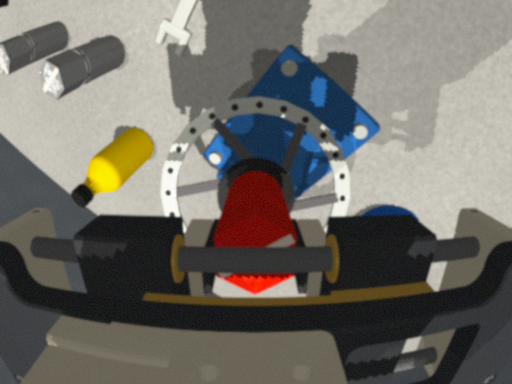

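View pics/sc3.png

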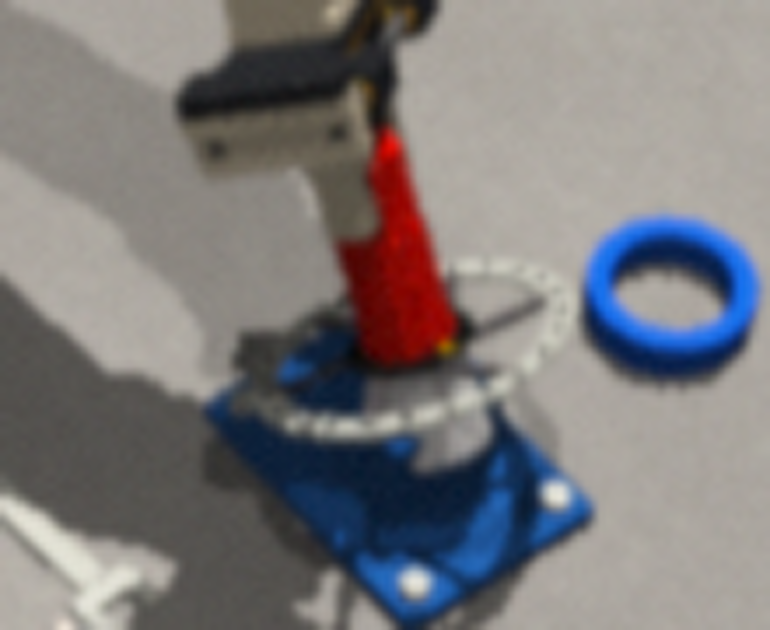

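View pics/top3.png

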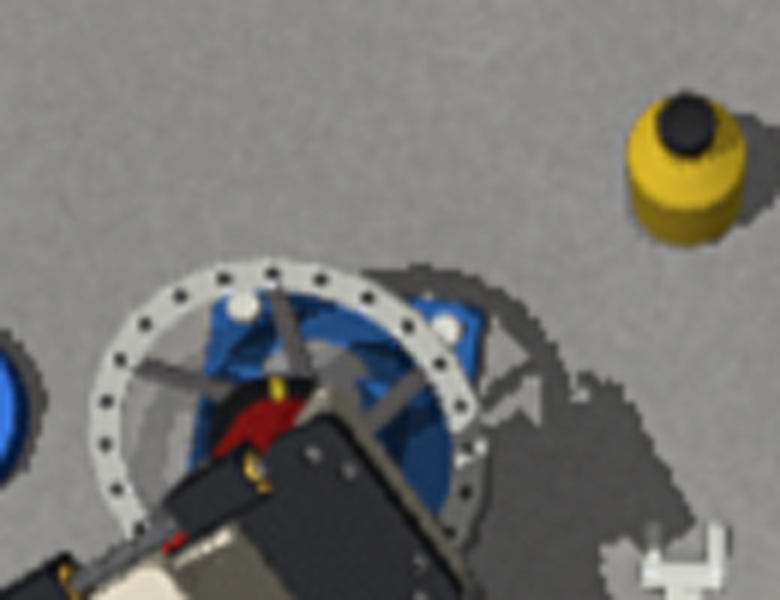

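```bash
for i in 1 2 3; do python3 -m pendant '[[[0,0,0,0,4,0,0],[0,0,0,0,0,0,0]]]' >/dev/null;python3 go.py .008 50 1|head -1|cut -c1-215; done
```

```text
clock 18.37 underside mm [1.08 0.63 0.36] pivot [0.48 0.62] axis [-0.024 -0.   ] ang 65.42 F seat [ 9.64  3.75 18.11] M seat [ 1.79 -5.22 -0.07] open 0.0399 j [  44.7   -0.9  -57.9   58.8  -25.8 -158.1]
clock 18.53 underside mm [1.18 0.74 0.35] pivot [0.58 0.74] axis [-0.024 -0.   ] ang 61.42 F seat [10.03  3.97 18.97] M seat [ 1.82 -5.56 -0.06] open 0.0398 j [  44.7   -0.9  -57.9   58.8  -25.9 -162.1]
clock 18.70 underside mm [1.4  0.98 0.29] pivot [0.79 0.96] axis [-0.024 -0.001] ang 57.43 F seat [12.25  4.19 20.16] M seat [ 2.08 -5.85 -0.06] open 0.0400 j [  44.7   -0.9  -57.9   58.8  -25.9 -166.1]
```

```bash
python3 -m pendant '[[[0,-0.05,0,0,0,0,0],[0,0,0,0,0,0,0.7],[0,0,0,0,0,0,0.7],[0,0,0,0,0,0,0.7],[0,0,0,0,0,0,0.7]]]'; python3 go.py .001 -123 1 -1.3; python3 look.py w7 >/dev/null;python3 - <<'E'
from plan import *
import pickle
s=snapshot("top"); a=snapshot("scene"); pickle.dump((s,a),open("s4.pkl","wb"))
crop(a,230,110,110,90,7,"pics/sc4.png")
E
```

```text
clock: 19.12
tool_pos: [0.5215, 0.1782, 0.1698]
orientation: [-104.0, -25.2, 24.0]
force: [0.7, 0.5, 0.5]
opening: 0.059
clock 19.12 underside mm [ 0.15 -0.59  0.56] pivot [-0.44 -0.57] axis [-0.024  0.001] ang 57.28 F seat [-0.81 -0.53  0.08] M seat [-0.04 -1.61  0.02] open 0.0590 j [  44.8   -0.8  -57.7   58.7  -25.9 -166.1]
ik [  44.8   -0.9  -57.8   58.8  -26.  -166.5]
total mm [-0.68 -0.44 -0.24] turn [-0.07  0.27 -0.02]
1 rows: cm [-0.068 -0.044 -0.024] deg [-0.071  0.273 -0.021]
```

View pics/w7.png

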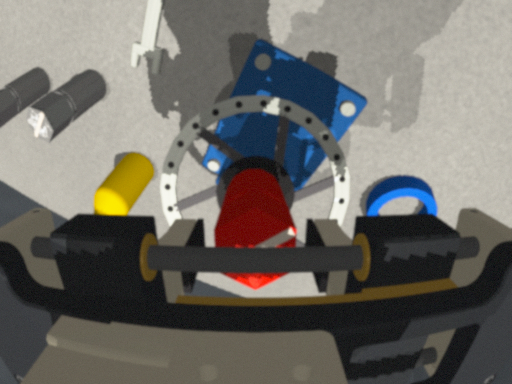

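View pics/sc4.png

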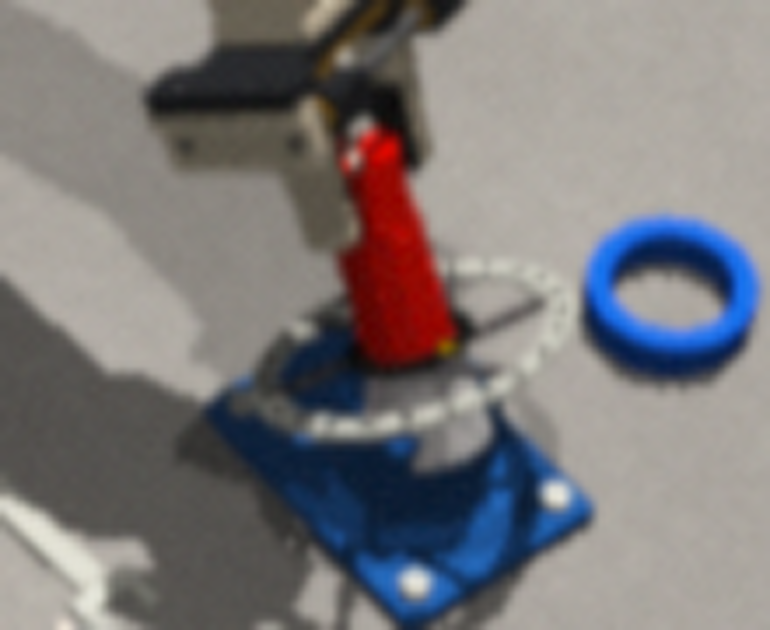

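```bash
python3 -m pendant '[[[0,0,0,0,-6,0,0.7],[0,0,0,0,-6,0,0.7],[0,0,0,0,-6,0,0.7],[0,0,0,0,-6,0,0.7],[0,0,0,0,-6,0,0.7],[0,0,0,0,-6,0,0.7],[0,0,0,0,-6,0,0.7],[0,0,0,0,-6,0,0.7],[0,0,0,0,-6,0,0.7],[0,0,0,0,-6,0,0.7],[0,0,0,0,0,0,0.7]]]'; python3 -m pendant '[[[0,0,0,0,0,0,0],[0,0,0,0,0,0,0],[0,0,0,0,0,0,0],[0,0,0,0,0,0,0],[0,0,0,0,0,0,0]]]'; python3 -c "
from go import *
state(grip=120)"
```

```text
clock: 20.18
tool_pos: [0.5212, 0.1778, 0.1694]
orientation: [-118.6, -1.2, 81.4]
force: [0.6, 0.6, -0.3]
opening: 0.0617
clock: 20.6
tool_pos: [0.5205, 0.1779, 0.1689]
orientation: [-118.5, -1.4, 81.1]
force: [-7.2, 1.6, 0.4]
opening: 0.04
clock 20.60 underside mm [ 1.55 -0.26  0.3 ] pivot [ 0.93 -0.24] axis [-0.025  0.001] ang 57.13 F seat [ 6.19 -0.8   4.03] M seat [-0.3  -3.42  0.02] open 0.0400 j [  44.8   -0.8  -57.8   58.7  -25.8 -106.3]
```

```bash
for i in 1 2 3; do python3 -m pendant '[[[0,0,0,0,4,0,0],[0,0,0,0,0,0,0]]]' >/dev/null;python3 -c "
from go import *
state(grip=120)"; done
```

```text
clock 20.77 underside mm [1.9  0.01 0.29] pivot [1.28 0.03] axis [-0.025  0.001] ang 52.94 F seat [ 7.49 -0.14  7.84] M seat [ 0.03 -4.46  0.08] open 0.0398 j [  44.8   -0.9  -57.9   58.7  -25.8 -110.5]
clock 20.93 underside mm [2.17 0.06 0.26] pivot [1.54 0.07] axis [-0.025  0.001] ang 48.95 F seat [ 9.6   0.2  10.56] M seat [ 0.17 -5.16 -0.09] open 0.0401 j [  44.8   -0.9  -57.9   58.7  -25.8 -114.5]
clock 21.10 underside mm [ 2.29 -0.02  0.27] pivot [ 1.66 -0.  ] axis [-0.025  0.001] ang 44.96 F seat [10.62  0.33 11.37] M seat [ 0.09 -5.54 -0.11] open 0.0397 j [  44.8   -0.9  -57.9   58.7  -25.8 -118.5]
```

```bash
python3 -m pendant '[[[0,0,0,0,0,0,0.7],[0,0,0,0,0,0,0.7],[0,0,0,0,0,0,0.7],[0,-1,0,0,0,0,0.7],[0,-3,0,0,0,0,0.7],[0,-3,0,0,0,0,0.7],[0,-3,0,0,0,0,0.7],[0,0,0,0,0,0,0.7]]]'; python3 look.py w8;python3 - <<'E'
from plan import *
import pickle
s=snapshot("top"); a=snapshot("scene"); pickle.dump((s,a),open("s5.pkl","wb"))
E
cat > nov.py <<'E'
from go import *; from ov import overlay; import sys
tag,src,h,ang,out=sys.argv[1:6]; h=float(h)
F=frame(AZ,30); R=F@Rot.from_euler('z',90+float(ang),degrees=True).as_matrix(); c=SEAT+F[:,2]*h
boxes={"w":(190,130,130,110,6),"t":(150,160,60,60,10),"a":(255,110,60,70,9)}
if src=="w": o,s=pickle.load(open(tag+".pkl","rb"))
else: o=None; s=pickle.load(open(tag+".pkl","rb"))["ta".index(src)]
b=boxes[src]; overlay(s,o,c,0,b[4],b[:4],out,R=R)
E
python3 nov.py w8 w 0 -135 pics/nw8.png; python3 nov.py s5 t 0 -135 pics/nt5.png;python3 nov.py s5 a 0 -135 pics/na5.png
```

```text
clock: 21.77
tool_pos: [0.4734, 0.1856, 0.2627]
orientation: [-117.9, -7.5, 70.6]
force: [0.9, 1.4, 0.5]
opening: 0.061
{'clock': 21.767, 'joint_pos': [59.985, -10.993, -49.4, 37.973, -45.492, -106.936], 'tool_pos': [0.473, 0.186, 0.263], 'orientation': [-117.916, -7.521, 70.621], 'force': [0.872, 1.415, 0.54], 'moment': [0.346, 1.475, 0.121], 'opening': 0.061}
```

View pics/nw8.png

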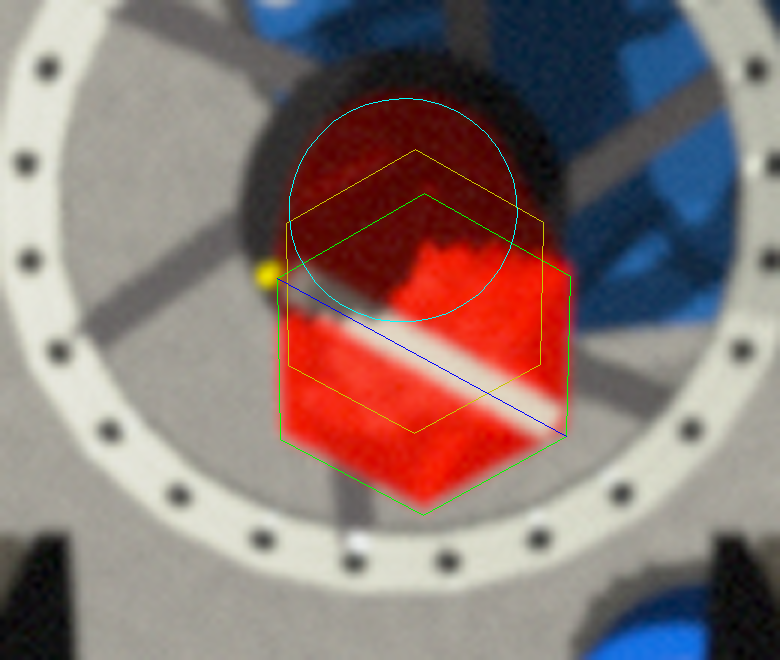

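View pics/na5.png

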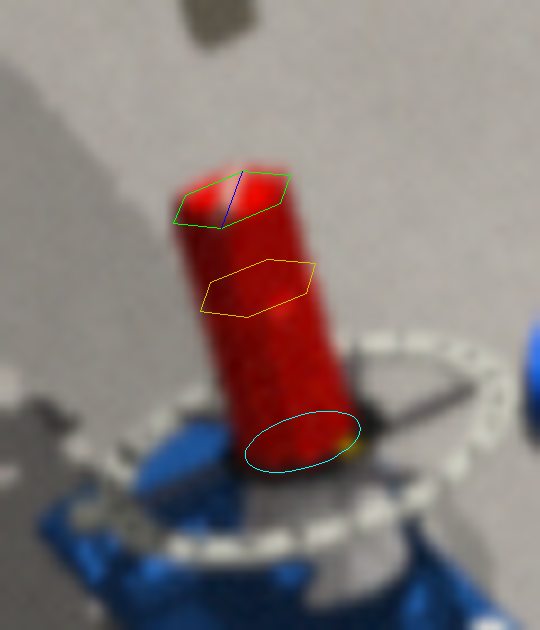

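View pics/w8.png

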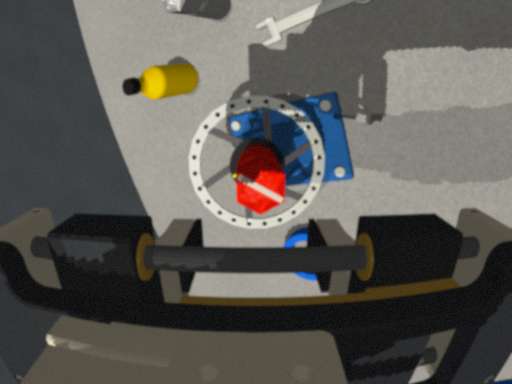

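View pics/nt5.png

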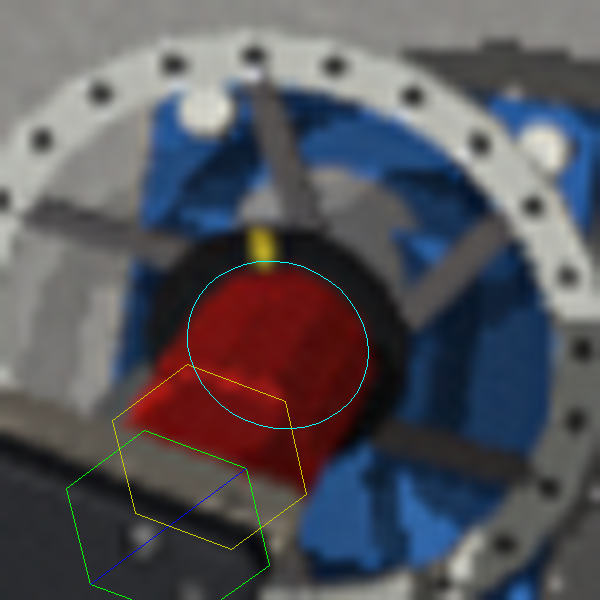

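```bash
python3 -c "
from go import *
R,p=tgt(0.0,-135,ty=-1.3,grip=120); print(ikq(R,p,ctrl.get_obs()['joint_pos']).round(1)); rows(R,p,1)
R,p=tgt(0.0,-135,ty=-2,grip=120); print(ikq(R,p,ctrl.get_obs()['joint_pos']).round(1)); rows(R,p,1)"
```

```text
[  44.6   -0.8  -57.9   59.2  -25.8 -118.7]
total mm [ -0.65 100.71  -0.14] turn [-0.08  0.13  0.09]
1 rows: cm [-0.065 10.071 -0.014] deg [-0.081  0.131  0.092]
[  45.4   -0.6  -56.9   56.   -26.4 -116.3]
total mm [ -0.5  100.71  -0.71] turn [0.6  0.13 0.27]
1 rows: cm [-0.05  10.071 -0.071] deg [0.595 0.132 0.272]
```

```bash
python3 -m pendant '[[[-0.06,3,0,0,0,0,0.7],[0,3,0,0,0,0,0.7],[0,3,0,0,0,0,0.7],[0,0.9,0,0,0,0,0.7],[0,0,0,0,0,0,0.7],[0,0,0,0,0,0,0],[0,0,0,0,0,0,0],[0,0,0,0,0,0,0],[0,0,0,0,0,0,0],[0,0,0,0,0,0,0]]]'; python3 -c "
from go import *
state(grip=120)";  for i in 1 2 3; do python3 -m pendant '[[[0,-0.06,0,0,0,0,0],[0,0,0,0,0,0,0]]]' >/dev/null;python3 -c "
from go import *
state(grip=120)"; done
```

```text
clock: 22.75
tool_pos: [0.5195, 0.1787, 0.1705]
orientation: [-117.8, -7.2, 70.7]
force: [-7.2, 3.6, -0.7]
opening: 0.04
clock 22.75 underside mm [ 1.65 -1.05  2.22] pivot [ 1.04 -0.95] axis [-0.024  0.004] ang 45.23 F seat [ 6.89 -2.73  3.12] M seat [-0.87 -4.24 -0.05] open 0.0400 j [  45.1   -1.1  -57.8   58.3  -26.  -118. ]
clock 22.92 underside mm [ 1.76 -0.89  2.26] pivot [ 1.14 -0.82] axis [-0.025  0.003] ang 45.22 F seat [ 4.83 -3.51 -7.24] M seat [-1.38 -2.84 -0.07] open 0.0399 j [  45.2   -1.1  -57.7   58.   -26.1 -117.9]
clock 23.08 underside mm [ 1.94 -0.71  2.34] pivot [ 1.3  -0.66] axis [-0.026  0.002] ang 45.22 F seat [  1.3   -5.14 -18.5 ] M seat [-1.98 -1.3  -0.15] open 0.0399 j [  45.3   -1.1  -57.7   57.8  -26.2 -117.7]
clock 23.25 underside mm [ 2.23 -0.49  2.45] pivot [ 1.57 -0.46] axis [-0.026  0.001] ang 45.21 F seat [ -1.67  -7.55 -28.21] M seat [-2.48 -0.19 -0.14] open 0.0398 j [  45.4   -1.1  -57.6   57.6  -26.3 -117.6]
```

```bash
for i in 1 2 3 4; do python3 -m pendant '[[[0,0.06,0,0,0,0,0],[0,0,0,0,0,0,0]]]' >/dev/null;python3 -c "
from go import *
state(grip=120)"|cut -c1-160; done
```

```text
clock 23.42 underside mm [ 2.04 -0.63  2.39] pivot [ 1.4  -0.58] axis [-0.026  0.002] ang 45.23 F seat [  3.64  -6.18 -15.76] M seat [-2.28 -2.49 -0.09] open 0.
clock 23.58 underside mm [ 1.9  -0.76  2.32] pivot [ 1.28 -0.69] axis [-0.025  0.003] ang 45.24 F seat [ 7.81 -4.3  -2.76] M seat [-1.69 -4.4  -0.04] open 0.039
clock 23.75 underside mm [ 1.72 -0.91  2.26] pivot [ 1.12 -0.82] axis [-0.024  0.004] ang 45.24 F seat [12.1  -2.44  8.83] M seat [-1.13 -6.16  0.03] open 0.039
clock 23.92 underside mm [ 1.4  -1.03  2.18] pivot [ 0.82 -0.93] axis [-0.023  0.004] ang 45.25 F seat [14.21 -1.82 18.55] M seat [-0.55 -7.39  0.03] open 0.040
```

```bash
python3 -m pendant '[[[0,-0.08,0,0,4,0,0],[0,0,0,0,0,0,0]]]' >/dev/null;python3 -c "
from go import *
state(grip=120)"; for i in 1 2; do python3 -m pendant '[[[0,0,0,0,3,0,0],[0,0,0,0,0,0,0]]]' >/dev/null;python3 -c "
from go import *
state(grip=120); print(ctrl.get_obs()['tau'][5])"; done
```

```text
clock 24.08 underside mm [ 1.69 -0.85  2.22] pivot [ 1.08 -0.77] axis [-0.024  0.003] ang 41.06 F seat [11.32 -3.58  3.7 ] M seat [-1.38 -5.43 -0.14] open 0.0396 j [  45.1   -1.1  -57.8   58.2  -26.  -122.1]
clock 24.25 underside mm [ 1.62 -0.75  2.18] pivot [ 1.01 -0.68] axis [-0.024  0.003] ang 38.18 F seat [10.34 -3.19  4.37] M seat [-1.38 -5.21  0.01] open 0.0396 j [  45.1   -1.1  -57.8   58.3  -26.  -125. ]
-0.7025746442377567
clock 24.42 underside mm [ 1.68 -0.83  2.21] pivot [ 1.07 -0.75] axis [-0.024  0.003] ang 35.22 F seat [10.53 -4.05  5.22] M seat [-1.26 -5.53  0.28] open 0.0397 j [  45.1   -1.1  -57.8   58.3  -26.  -128. ]
-0.9890141710639
```

```bash
for i in 1 2 3; do python3 -m pendant '[[[0,0,0,0,3,0,0],[0,0,0,0,0,0,0]]]' >/dev/null;python3 -c "
from go import *
state(grip=120); print(ctrl.get_obs()['tau'][5])"; done
```

```text
clock 24.58 underside mm [ 1.65 -0.55  2.2 ] pivot [ 1.05 -0.49] axis [-0.024  0.003] ang 32.21 F seat [10.98 -3.47  5.94] M seat [-1.02 -5.45  0.19] open 0.0400 j [  45.1   -1.1  -57.8   58.3  -26.  -131. ]
-0.8790171146392822
clock 24.75 underside mm [ 1.56 -0.62  2.22] pivot [ 0.96 -0.55] axis [-0.024  0.003] ang 29.22 F seat [11.15 -2.41  6.01] M seat [-0.93 -5.35  0.27] open 0.0401 j [  45.1   -1.1  -57.8   58.3  -26.  -134. ]
-0.9875958412885666
clock 24.92 underside mm [ 1.79 -0.39  2.19] pivot [ 1.19 -0.33] axis [-0.024  0.002] ang 26.27 F seat [11.46 -3.09  8.61] M seat [-0.74 -5.74  0.71] open 0.0406 j [  45.1   -1.1  -57.8   58.3  -26.  -137. ]
-1.462080180644989
```

```bash
python3 -m pendant '[[[0,0,0,0,0,0,0.8],[0,0,0,0,0,0,0.8],[0,0,0,0,0,0,0.8],[0,0,0,0,0,0,0.8],[0,-1,0,0,0,0,0.8],[0,-3,0,0,0,0,0.8],[0,-3,0,0,0,0,0.8],[0,-3,0,0,0,0,0.8],[0,0,0,0,0,0,0.8],[0,0,0,0,0,0,0.8]]]'; python3 look.py w9;python3 nov.py w9 w 0 -150 pics/nw9.png
python3 - <<'E'
from plan import *
import pickle
s=snapshot("top"); a=snapshot("scene"); pickle.dump((s,a),open("s6.pkl","wb"))
E
python3 nov.py s6 a 0 -150 pics/na6.png
```

```text
clock: 25.75
tool_pos: [0.4728, 0.1842, 0.2606]
orientation: [-114.3, -15.8, 53.2]
force: [-0.3, 0.6, -1.3]
opening: 0.0705
{'clock': 25.75, 'joint_pos': [59.923, -10.952, -49.614, 38.0, -45.378, -125.933], 'tool_pos': [0.473, 0.184, 0.261], 'orientation': [-114.336, -15.786, 53.223], 'force': [-0.305, 0.562, -1.344], 'moment': [0.224, 1.618, 0.036], 'opening': 0.07}
```

View pics/nw9.png

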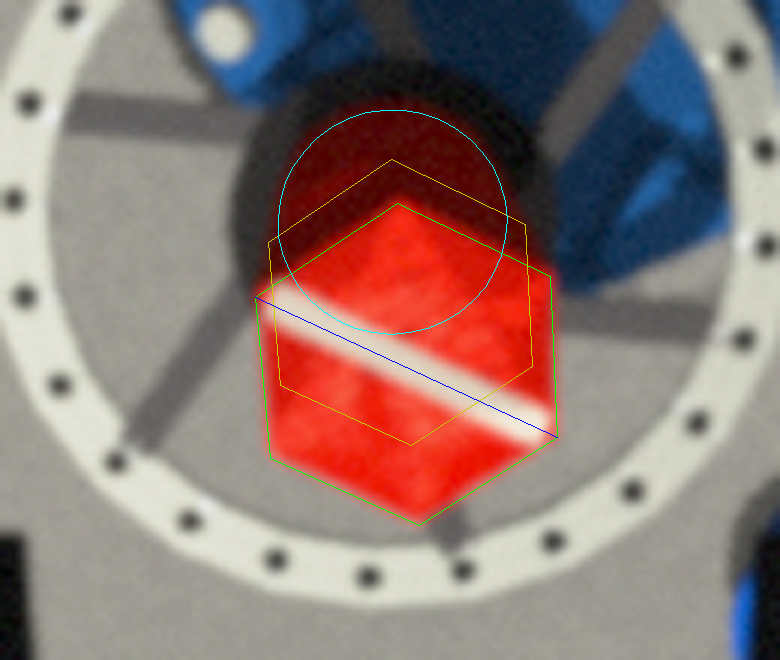

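View pics/na6.png

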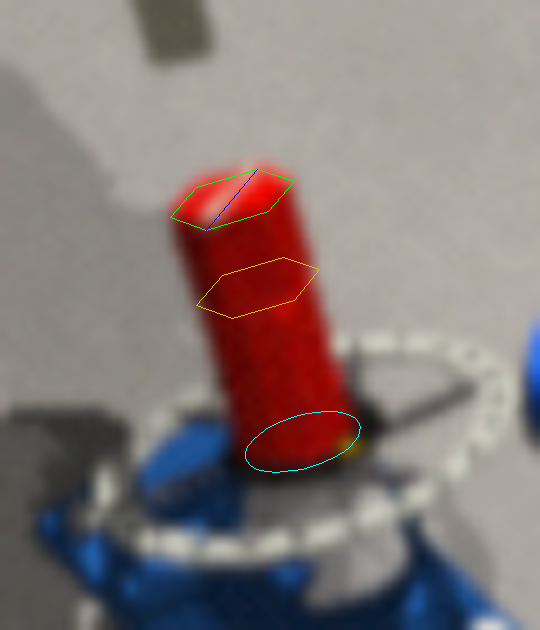

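Run:
```python
from h import *; import pickle
s=snapshot("top");a=snapshot("scene")
for n,S in(("t",s),("a",a)):
    for t in("lube","spanner","tape","tray"):
        d=silhouettes(S,t); print(n,t,d[0]["bbox"] if d else None)
cv2.imwrite("pics/topf.png",s["image"][:,:,::-1])
```

```text
t lube [237.1, 136.9, 17.7, 25.7]
t spanner [238.6, 208.0, 12.2, 62.9]
t tape [98.2, 171.4, 37.4, 35.3]
t tray [371.0, 177.9, 67.4, 51.2]
a lube [272.5, 205.5, 16.5, 28.1]
a spanner [216.4, 166.6, 38.3, 32.5]
a tape [314.6, 142.5, 23.7, 23.5]
a tray [114.4, 249.1, 64.5, 63.1]
```

View pics/topf.png

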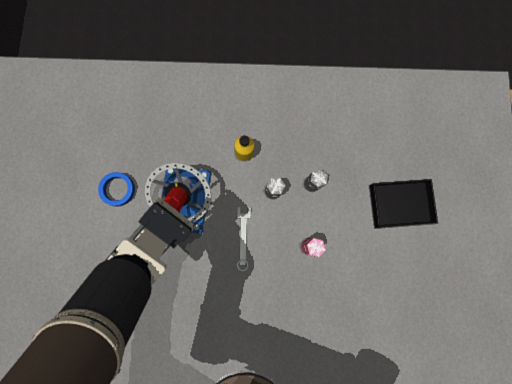

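The bystanders are where they were: lube (244,148), spanner (243,240), tape (116,189) and tray (404,203). The nut is on the spindle and the gripper is clear of it. I'm handing in the job.

```bash
python3 -c "
from h import *
print(ctrl.close_job(), ctrl.get_obs()['clock'])"
```

```text
the job is handed in; nothing more can be done
the job is handed in; nothing more can be done
```

The red nut is clamped on the spindle, seated against the washer as far as I could check, and the job is handed in at about 26 s of the 64 s.

**What I did:**
- I put the nut on with its stripe level and felt it land about 15.7 mm above the seat.
- I turned it backward under roughly 10–15 N. The force fell away at about 40° and the nut dropped about 8 mm. It was never turned forward before that drop.
- I ran it forward, regripping once, until the torque rose to about 0.7 N·m and the jaws began to slip on the flats. Then I let go and backed off about 10 cm.

**Last checks:**
- The wrist and scene pictures fit a seated, aligned nut to within 1–2 mm.
- Before the last few degrees of tightening, pulling with 28 N and pushing with 18 N moved the tool only about 0.3 mm, so there was no play.
- The bottle, spanner, tape roll and tray are where they were in the top view, to within the detector's scatter of a few pixels.

**What disagreed:**
- **Turn to home:** the forward turn came to about 3.4–3.5 rad, more than the stated 1.9–2.6 rad. Downward resistance also came before any torque did. My guess is that I started within the thread play and then took up the axial play.
- **Tool tilt:** I kept the tool 1.3–2° off the spindle axis because joint 3 would otherwise have passed its range; it got as close as -57.9° to its -58.28° limit.

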